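# Start and run in the filler plug of a cooling housing

### The arm

A 6-joint arm with a two-finger parallel gripper is mounted at the origin on the work surface. World frame = base frame: x ahead of the robot, y to its left, z up, the work surface at z = 0. Lengths are in mm, angles in rad, forces in N, time in s.
With the tool pointing down it reaches from about 325 to 775 mm from the base axis. Payload 5.5 kg.
Tool frame: the origin (TCP) lies midway between the tips of the shut fingers; the grasp point (between the pads) lies 19 mm behind it; z points along the fingers, y is the direction in which the jaws open and shut (so a half turn about z gives the same grasp; the last joint's range is limited). The gripper opens to 85 mm and grips with 20 to 120 N. Pads are 22 mm wide; open, the fingers measure 114 mm over their backs; the gripper's body (76 mm by 85 mm) begins 54 mm behind the grasp point. The pads swing forward as they close: fully open they stand 13 mm farther back than shut.
Start: joints at [1.224, 0.091, 1.231, -0, 1.82, -0.057], TCP at [171.461, 574.993, 203.175] pointing down, gripper open.
Joint ranges: [-2.87, 2.87], [-0.86, 2.18], [0.17, 2.46], [-1.51, 4.65], [0.06, 2.69], [-2.65, 2.65]. Speed limits (rad/s): [2.57, 2.57, 3.01, 3.14, 3.14, 3.14].

### API

Orientations are given as a unit quaternion [w, x, y, z].
In Python, from station import robot gives the robot as it stands.
- The arm moves only by the tool move_arm, never from a script. Its argument "plan" is a list of rows, each a list of 3 entries, a list of its own where there are three numbers: the opening, from 0 (shut) to 1 (fully open), then the shift along the tool's x, y, z in m, then the turn about the tool's z in rad. In form: [[fingers, [x, y, z], roll], ...]. A call has 1 to 12 rows; each row is the pose to reach, as a shift and turn from the pose commanded when the call began, along the tool's axes at that moment; what a row does not reach only later rows make up. A row lasts 1/12 s, in which the tool goes at most 41.7 mm and 7.16 degrees, less where a joint would pass 70% of its speed; a pose out of reach is approached as far as the arm can. A call with a gripper value outside its range is refused whole. The fingers move at their own pace and stop on an object; "force" is the grip in N (left out, the last holds). Time passes only in rows, so rows that repeat a pose let the fingers close. It gives the time, the measured TCP pose, the force and the opening at its end, in the units of the state.
- robot.sense(): the state, without advancing time (a new reading comes with each control period).
- robot.read_camera(name): name is "side" or "top"; returns the picture (480x640x3 uint8, blue, green, red); there is no depth.
- robot.calibration(name): a dict with "mtx" (3x3 intrinsics, pixels), "R" (3x3) and "t" (3): a world point X has camera coordinates R X + t. Camera axes: x right, y down, z forward; pixel columns grow to the right and rows downward; lengths in mm; the calibration is good to about 2 mm. A picture is of the moment at which its call begins. calibration takes no time and is no camera call.
- robot.hand_in(): hands the job in, once; it reports no verdict.
The state is a dict: "time": time; "joint_positions": joint angles; "qd": joint speeds; "effort": joint torques, N m; "eef_pos": TCP position; "eef_rot": TCP orientation; "ft_force": force on the tool from outside, world axes, zero at the start; "wrist_torque": the same for the moment, N m; "opening": finger opening in mm.
Only numpy, scipy, OpenCV 4.12 (cv2) and the standard library are available. Lean on these libraries where they do the work, as an engineer would, in place of code of your own. Each camera call takes 0.05 s, during which the arm holds its last target.

### The job

The blue filler plug with the white grip bar has only been set loosely in the port of the housing and is not in its thread yet. Back it off (counter-clockwise seen from above) until it drops into the thread start, then run it in clockwise until it sits fully home and square on the port's rim, and let go of it. Be gentle: stop turning as soon as it comes up against a stop, never force the thread, and leave the other things on the bench where they are.

Things in the scene. Friction and masses are not known exactly. Their poses are not given: they have to be found in the camera images.
- port_rim (a point): Centre of the rim (top face) of the filler port, an aluminium collar 58 mm across, 75 mm above the bench, on a grey casting (130 x 120 mm, top 32 mm above the bench) on a 240 x 200 x 10 mm plate. Fixed to the bench; place and yaw vary. z up, along the port axis. A black seal stands 2 mm proud of the rim and takes about 5 N to push flush.
- thread_mid (a point): Point on the port axis 10 mm below the rim, level with the hidden brass thread; its yaw says nothing of where the thread starts lie. At first the plug's 3 lugs rest on flat lands: clockwise (from above) they run against stops; 0.1 to 1.3 rad counter-clockwise they pass the lands' edges and the plug falls 8.4 mm by its weight into the thread start.
- housing: The whole fixed housing; origin on the port axis at bench height. At most 0.4 rad after the plug drops, a rigid stop bars further counter-clockwise turning. From there 1.3 to 1.8 rad clockwise draws the plug down the last 2.6 mm on to the rim against the seal; then it comes up firm. The thread holds the plug when released.
- plug_grip (a point): Centre of the plug's upright white grip bar: 44 mm long (x), 12 mm thick (y), 30 mm high, on a round blue flange 54 mm across, 6 mm thick. z up. It lies 15 mm above the flange's top and below the bar's top. Height over port_rim: 32 mm at the start, about 24 mm in the thread start, 21 mm fully home.
- plug: The plug, 0.2 to 0.31 kg, loose; origin at the centre of the flange's underside, 21 mm below plug_grip, same axes. It slides up and down between fingers that stand a millimetre or so clear of the grip bar and can still be turned by them. Keep the twisting moment on it below about 0.25 N m.
- driver_mid (a point): A red-handled screwdriver, 200 mm long, 26 mm thick, lying on the bench beside the plate (bystander). Origin on its axis at mid-length; x points to the tip.
- tray_mid (a point): An open black parts tray, 120 x 90 x 35 mm, on the bench beside the plate (bystander). Origin at its centre.
- mount_mid (a point): A dark steel lens mount, a round stepped part 64 mm across and 40 mm high, on the bench beside the plate (bystander). Origin at its centre.
Mind the look-alikes: they are no part of the job. What is shaped like the plug but brown is not meant.

How it is judged:
By the outcome, as a careful person would: the job done as asked, in the order asked, and still so for the second after the job is handed in, with the robot touching nothing.
It also fails if it takes over 70 s, if anything falls off the work surface, if the arm or the gripper's body presses on something with over 40 N, if the wrist force passes 120 N, or if a joint passes its speed limit or range.

## Working session

There is one attempt and no reset: what is moved stays moved. The work goes in short steps, Python scripts to look and compute and a tool call to move; the robot and the scene stay as the last step left them, time stands still between calls to the robot, and variables do not carry over. Pictures are saved under pics/ and viewed, and the job is handed in when it is done.

Besides the shell and the picture viewer there is one more tool, called after "Request:" as a command line: name --argument value ..., lists and objects as JSON in quotes. move_arm: Moves the arm, as the interface text tells. Its arguments: {"type":"object","properties":{"plan":{"type":"array"},"force":{"type":"number"}},"required":["plan"]}

```bash
mkdir -p pics; ls
python3 - <<'E'
from station import robot
import cv2
print(robot.sense())
for n in("side","top"):
    cv2.imwrite(f"pics/{n}0.png",robot.read_camera(n)); print(n,robot.calibration(n))
E
```

```text
pics
{'time': 0.0, 'joint_positions': array([ 1.22431736e+00,  9.18815430e-02,  1.23190946e+00, -8.09703437e-06,
        1.81979910e+00, -5.67373917e-02]), 'qd': array([-0.00036404, -0.00017315,  0.00178856,  0.00017673,  0.00071522,
        0.00102667]), 'effort': array([ 6.34202406e-04, -4.58683741e+01, -4.18048561e+01,  2.39548763e-05,
        1.05969224e-02, -1.66940237e-05]), 'eef_pos': array([171.33168236, 574.65870338, 202.02403406]), 'eef_rot': array([-1.96144334e-04,  1.44365484e-01,  9.89523931e-01, -9.79280621e-04]), 'ft_force': array([-0.0374223 , -0.03634763,  0.13953623]), 'wrist_torque': array([-0.03543549,  0.01628802, -0.01750216]), 'opening': 85.7396261442701}
side {'mtx': array([[445.14223764,   0.        , 316.96268839],
       [  0.        , 445.14223764, 238.29477011],
       [  0.        ,   0.        ,   1.        ]]), 'R': array([[ 0.90234431, -0.43100179, -0.00349478],
       [-0.22919796, -0.47294994, -0.85075652],
       [ 0.36502472,  0.76847629, -0.52554841]]), 't': array([-505.48941824,  245.51393124,  515.94002894])}
top {'mtx': array([[444.90580016,   0.        , 316.44741225],
       [  0.        , 444.90580016, 246.46637946],
       [  0.        ,   0.        ,   1.        ]]), 'R': array([[-0.02400117, -0.99849431, -0.04932602],
       [-0.99452178,  0.02886865, -0.10046403],
       [ 0.10173674,  0.04664455, -0.99371722]]), 't': array([ 74.65413303, 584.62216383, 795.90743341])}
```

View pics/side0.png

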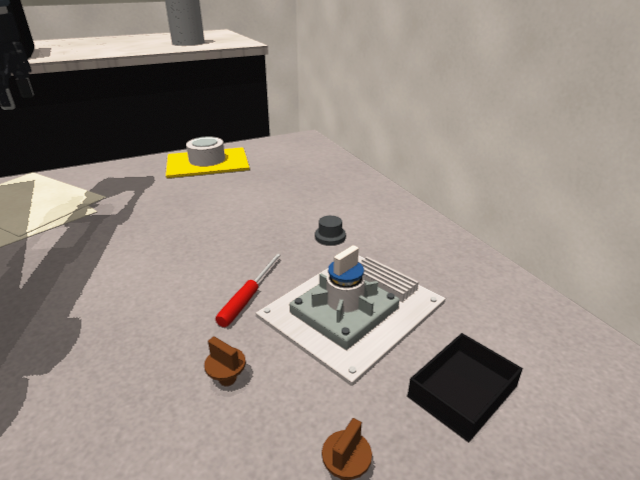

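View pics/top0.png

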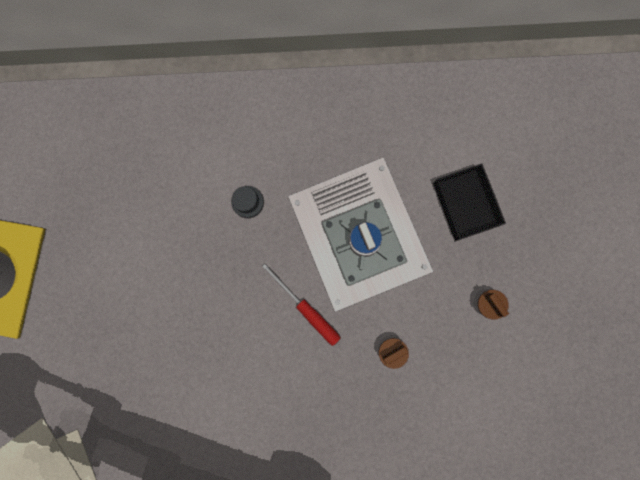

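Run:
```python
import cv2,numpy as np
s=cv2.imread("pics/side0.png");t=cv2.imread("pics/top0.png")
a=cv2.resize(s[235:315,300:400],None,fx=4,fy=4,interpolation=cv2.INTER_CUBIC)
b=cv2.resize(t[197:277,316:416],None,fx=4,fy=4,interpolation=cv2.INTER_CUBIC)
cv2.imwrite("pics/z0.png",np.hstack([a,b]))
for n,im,(x0,x1,y0,y1) in(("side",s,(325,370,240,290)),("top",t,(345,390,215,260))):
    hsv=cv2.cvtColor(im,cv2.COLOR_BGR2HSV)
    for nm,m in(("w",(hsv[...,1]<60)&(hsv[...,2]>135)),("b",(hsv[...,0]>95)&(hsv[...,0]<125)&(hsv[...,1]>130))):
        m2=np.zeros(m.shape,np.uint8);m2[y0:y1,x0:x1]=m[y0:y1,x0:x1]
        k,l,st,c=cv2.connectedComponentsWithStats(m2)
        for i in range(1,k):
            if st[i,4]>40:
                cs,_=cv2.findContours((l==i).astype(np.uint8),0,1)
                print(n,nm,st[i],c[i],cv2.minAreaRect(cs[0]))
```

```text
side w [ 325  240   45   50 1008] [346.44444444 256.69444444] ((347.0, 264.5), (49.0, 44.0), 90.0)
side b [329 263  34  19 358] [347.81005587 273.46927374] ((345.5, 272.0), (18.0, 33.0), 90.0)
top w [360 223  15  26 174] [366.88505747 235.42528736] ((366.8017272949219, 235.37071228027344), (25.736064910888672, 6.696629047393799), 66.80140686035156)
top b [351 223  30  30 402] [364.8880597  238.09950249] ((365.2500305175781, 237.25003051757812), (28.991378784179688, 28.284271240234375), 45.0)
```

View pics/z0.png

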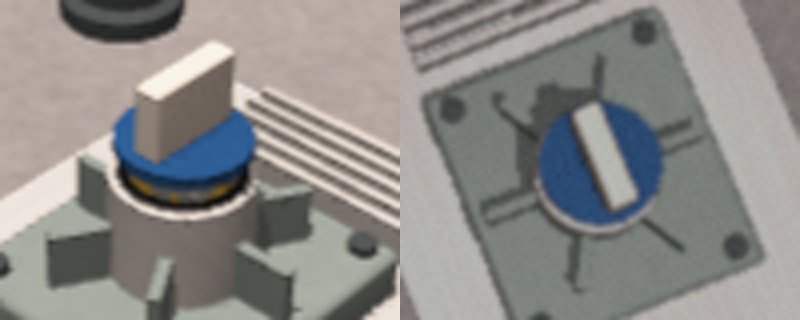

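```bash
cat > h.py <<'E'
from station import robot
import numpy as np,cv2
C={n:robot.calibration(n) for n in("side","top")}
def ray(n,u,v):
    c=C[n];d=c["R"].T@np.linalg.solve(c["mtx"],[u,v,1.]);return -c["R"].T@c["t"],d/np.linalg.norm(d)
def onz(n,u,v,z):
    o,d=ray(n,u,v);return o+d*(z-o[2])/d[2]
def tri(us,ut):
    P=[C[n]["mtx"]@np.c_[C[n]["R"],C[n]["t"]] for n in("side","top")]
    X=cv2.triangulatePoints(P[0],P[1],np.array(us,float).reshape(2,1),np.array(ut,float).reshape(2,1));return (X[:3]/X[3]).ravel()
def proj(n,X):
    c=C[n];p=c["mtx"]@(c["R"]@X+c["t"]);return p[:2]/p[2]
E
python3 - <<'E'
from h import *
us=(346.6,252.2);ut=(366.8,235.6)
X=tri(us,ut);print(X,proj("side",X),proj("top",X))
r=cv2.boxPoints(((366.8,235.4),(25.7,6.7),66.8));W=np.array([onz("top",*p,X[2]) for p in r]);print(W)
for i in range(4):
    d=W[i]-W[i-1];print(np.linalg.norm(d),np.arctan2(d[1],d[0]))
# side edge ends of bar top, zoom corners
for a in[(137,89),(160,98),(235,52),(217,42)]:print(onz("side",(a[0]+.5)/4+299.5,(a[1]+.5)/4+234.5,X[2]))
print('fl',onz("top",366.0,237.3,92),onz("top",366.8,235.4,122))
from scipy.spatial.transform import Rotation as R
s=robot.sense();w=s["eef_rot"];print(R.from_quat([*w[1:],w[0]]).as_matrix())
# rim ellipse left/right edges etc
E
```

```text
[593.58981771 -29.07467556 120.95977766] [346.03864759 252.27325052] [366.99179809 235.13860561]
[[611.07469845 -15.93976735 120.95977766]
 [615.16903733 -26.2496531  120.95977766]
 [575.37182308 -41.46457323 120.95977766]
 [571.30046729 -31.22257401 120.95977766]]
42.60931405141699 0.36684582006260336
11.09312196451234 -1.1927687159626656
42.606479043802665 -2.7764276346069523
11.021546451555787 1.9491592585374657
[572.20480392 -31.96201971 120.95977766]
[576.93023371 -40.57237112 120.95977766]
[615.95178043 -26.09637323 120.95977766]
[613.36429562 -17.22931599 120.95977766]
fl [593.51810565 -29.21047015  92.        ] [593.03551081 -28.67407677 122.        ]
[[-9.58307941e-01  2.85736778e-01 -6.20234574e-04]
 [ 2.85737430e-01  9.58306439e-01 -1.70026350e-03]
 [ 1.08546971e-04 -1.80660025e-03 -9.99998362e-01]]
```

Request:
move_arm --plan '[[0.5,[-0.577,-0.458,0.0],2.487],[0.5,[-0.577,-0.458,0.0],2.487],[0.5,[-0.577,-0.458,0.0],2.487],[0.5,[-0.577,-0.458,0.0],2.487],[0.5,[-0.577,-0.458,0.0],2.487],[0.5,[-0.577,-0.458,0.0],2.487],[0.5,[-0.577,-0.458,0.0],2.487],[0.5,[-0.577,-0.458,0.0],2.487],[0.5,[-0.577,-0.458,0.0],2.487],[0.5,[-0.577,-0.458,0.0],2.487],[0.5,[-0.577,-0.458,0.0],2.487],[0.5,[-0.577,-0.458,0.0],2.487]]' --force 20

```text
time: 1.1
eef_pos: [458.5, 163.2, 202.9]
eef_rot: [-0.0, 0.782, 0.623, -0.0]
ft_force: [1.5, 0.1, 0.2]
opening: 43.1
```

```bash
cat >> h.py <<'E'
from scipy.spatial.transform import Rotation as Ro
def st(tgt=None,yaw=None):
    s=robot.sense();w=s["eef_rot"];M=Ro.from_quat([*w[1:],w[0]]).as_matrix()
    y=np.arctan2(M[1,1],M[0,1])
    print("t",round(s["time"],2),"pos",s["eef_pos"].round(1),"yawy",y.round(3),"tilt",M[:2,2].round(4),"F",s["ft_force"].round(2),"T",s["wrist_torque"].round(3),"open",round(s["opening"],1),"q",s["joint_positions"].round(3))
    if tgt is not None: print("tool shift",(M.T@(np.array(tgt)-s["eef_pos"])).round(1))
    if yaw is not None: print("roll",y-yaw)
E
python3 -c "
from h import *
st((593.7,-29,202),-1.206)"
```

```text
t 1.1 pos [458.5 163.2 202.9] yawy -0.225 tilt [-0.0002  0.    ] F [1.46 0.07 0.2 ] T [ 0.035 -0.024 -0.04 ] open 43.1 q [ 0.272 -0.214  1.524  0.     1.832  0.497]
tool shift [-157.2  174.7    0.9]
roll 0.9808376633680862
```

Request:
move_arm --plan '[[0.5,[-0.145,0.16,0.0],0.9],[0.5,[-0.145,0.16,0.0],0.9],[0.5,[-0.145,0.16,0.0],0.9],[0.5,[-0.145,0.16,0.0],0.9],[0.5,[-0.145,0.16,0.0],0.9],[0.5,[-0.145,0.16,0.0],0.9],[0.5,[-0.145,0.16,0.0],0.9],[0.5,[-0.145,0.16,0.0],0.9],[0.5,[-0.145,0.16,0.0],0.9],[0.5,[-0.145,0.16,0.0],0.9],[0.5,[-0.145,0.16,0.0],0.9]]'

```text
time: 2.02
eef_pos: [582.4, -10.5, 203.3]
eef_rot: [0.0, 0.974, 0.226, 0.0]
ft_force: [-0.3, -0.1, -0.7]
opening: 42.8
```

```bash
python3 -c "
from h import *
st((593.7,-29,202),-1.206)"
```

```text
t 2.02 pos [582.4 -10.5 203.3] yawy -1.116 tilt [ 0.0003 -0.    ] F [-0.29 -0.05 -0.68] T [ 0.014 -0.034 -0.051] open 42.8 q [-0.076  0.043  1.28   0.     1.818  1.039]
tool shift [ 2.  21.6  1.4]
roll 0.09046640724929489
```

Request:
move_arm --plan '[[0.4,[0.002,0.0216,0.02],0.09],[0.4,[0.002,0.0216,0.04],0.09],[0.4,[0.002,0.0216,0.05],0.09],[0.4,[0.002,0.0216,0.05],0.09],[0.4,[0.002,0.0216,0.05],0.09],[0.4,[0.002,0.0216,0.05],0.09]]'

```text
time: 2.52
eef_pos: [594.1, -29.2, 154.7]
eef_rot: [0.0, 0.984, 0.181, 0.001]
ft_force: [-1.0, -0.2, 0.1]
opening: 34.1
```

Run:
```python
from h import *
st((593.7,-29,96),-1.206)
a=robot.read_camera("side");b=robot.read_camera("top")
cv2.imwrite("pics/s1.png",cv2.resize(a[170:330,250:450],None,fx=4,fy=4,interpolation=cv2.INTER_CUBIC)[:600])
cv2.imwrite("pics/t1.png",b)
```

```text
t 2.52 pos [594.1 -29.2 154.7] yawy -1.207 tilt [ 0.0019 -0.0001] F [-0.99 -0.2   0.09] T [ 0.012 -0.025 -0.02 ] open 34.1 q [-0.106  0.071  1.338  0.     1.731  1.101]
tool shift [-0.4 -0.3 58.7]
roll -0.0014716897332287537
```

View pics/s1.png

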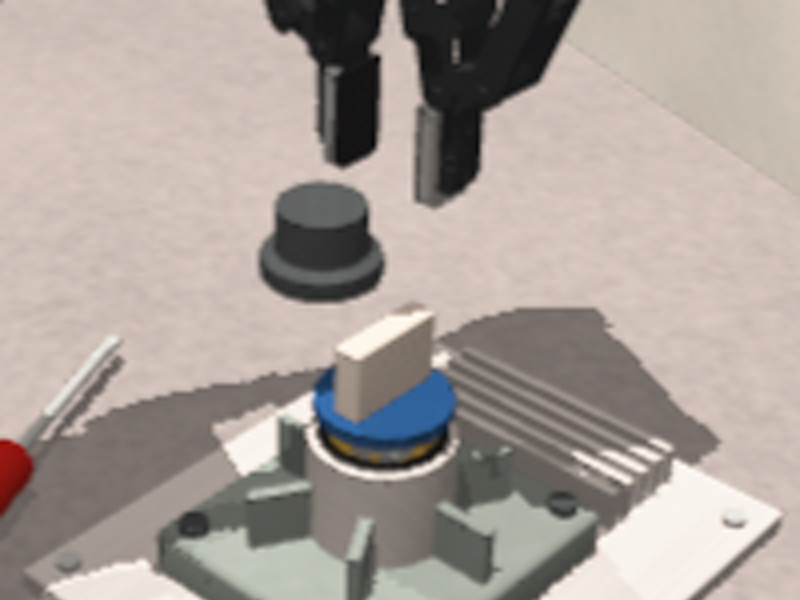

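Request:
move_arm --plan '[[0.35,[0.0,0.0,0.015],0.0],[0.35,[0.0,0.0,0.03],0.0],[0.35,[0.0,0.0,0.042],0.0],[0.35,[0.0,0.0,0.05],0.0],[0.35,[0.0,0.0,0.056],0.0],[0.3,[0.0,0.0,0.056],0.0],[0.25,[0.0,0.0,0.056],0.0],[0.23,[0.0,0.0,0.056],0.0]]'

```text
time: 3.28
eef_pos: [594.3, -29.7, 98.2]
eef_rot: [0.0, 0.984, 0.18, 0.001]
ft_force: [-0.4, -0.4, 0.2]
opening: 19.9
```

Run:
```python
from h import *
st((593.7,-29,96),-1.206)
a=robot.read_camera("side");b=robot.read_camera("top")
cv2.imwrite("pics/s2.png",cv2.resize(a[170:330,250:450],None,fx=4,fy=4,interpolation=cv2.INTER_CUBIC)[:600])
st()
```

```text
t 3.28 pos [594.3 -29.7  98.2] yawy -1.209 tilt [ 0.0014 -0.0001] F [-0.4  -0.4   0.23] T [-0.042 -0.033  0.043] open 19.9 q [-0.107  0.081  1.427 -0.     1.632  1.102]
tool shift [-0.3 -0.8  2.2]
roll -0.0029048266201867623
t 3.38 pos [594.3 -29.7  98.2] yawy -1.209 tilt [ 0.0016 -0.0002] F [ 0.04 -0.43  0.13] T [-0.016  0.014  0.024] open 19.5 q [-0.107  0.081  1.427  0.     1.632  1.102]
```

View pics/s2.png

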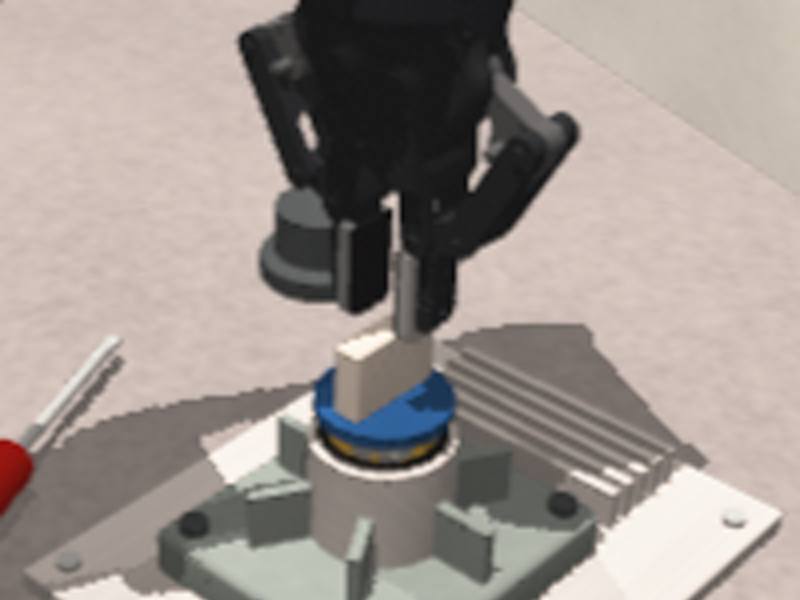

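Run:
```python
from h import *
z=lambda p:((p-[250,170])*4).round(0)
for h in(98,108,117,122):print(h,z(proj("side",np.array([594.3,-29.7,h]))))
u=np.array([np.cos(-1.209),np.sin(-1.209),0])
for sgn in(1,-1):
  for h in (98,108,122):print(sgn,h,z(proj("side",np.array([594.3,-29.7,h])+sgn*10*u)))
b=robot.read_camera("top")
cv2.imwrite("pics/t2.png",cv2.resize(b[157:307,266:466],None,fx=4,fy=4,interpolation=cv2.INTER_CUBIC))
```

```text
98 [385. 381.]
108 [386. 359.]
117 [386. 339.]
122 [387. 327.]
1 98 [406. 392.]
1 108 [407. 370.]
1 122 [408. 338.]
-1 98 [364. 371.]
-1 108 [365. 348.]
-1 122 [366. 317.]
```

View pics/t2.png

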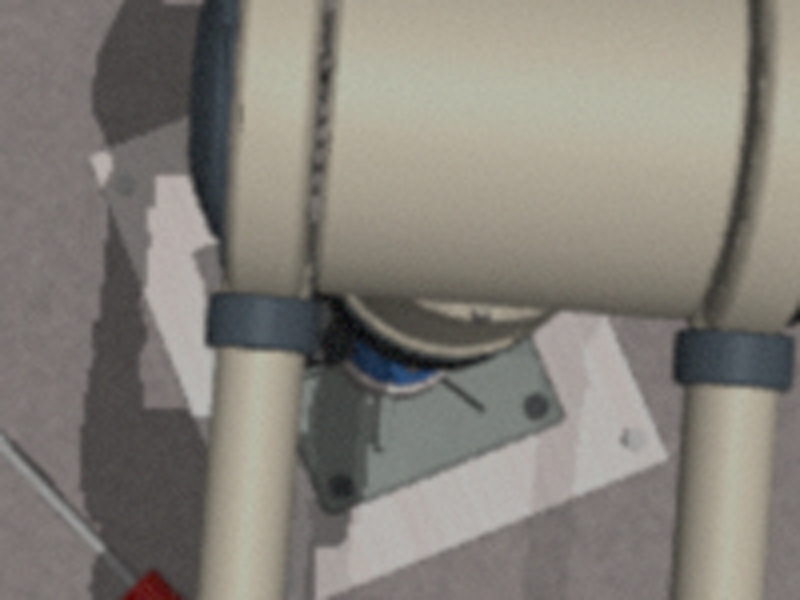

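Run:
```python
from h import *
a=robot.read_camera("side")
im=cv2.resize(a[205:280,300:400],None,fx=8,fy=8,interpolation=cv2.INTER_CUBIC)
im=(255*(im/255.)**0.5).astype(np.uint8)
cv2.imwrite("pics/s3.png",im)
im=cv2.resize(cv2.imread("pics/side0.png")[0:150,0:200],None,fx=4,fy=4)
cv2.imwrite("pics/s0g.png",(255*(im/255.)**0.5).astype(np.uint8))
print(proj("side",np.array([171.3,574.7,202]))*4)
st()
```

```text
[100.24862893 490.66465958]
t 3.48 pos [594.2 -29.7  97.9] yawy -1.209 tilt [ 0.0012 -0.0001] F [-0.08  0.01  0.65] T [ 0.014 -0.     0.006] open 20.0 q [-0.107  0.081  1.428 -0.     1.632  1.102]
```

View pics/s3.png

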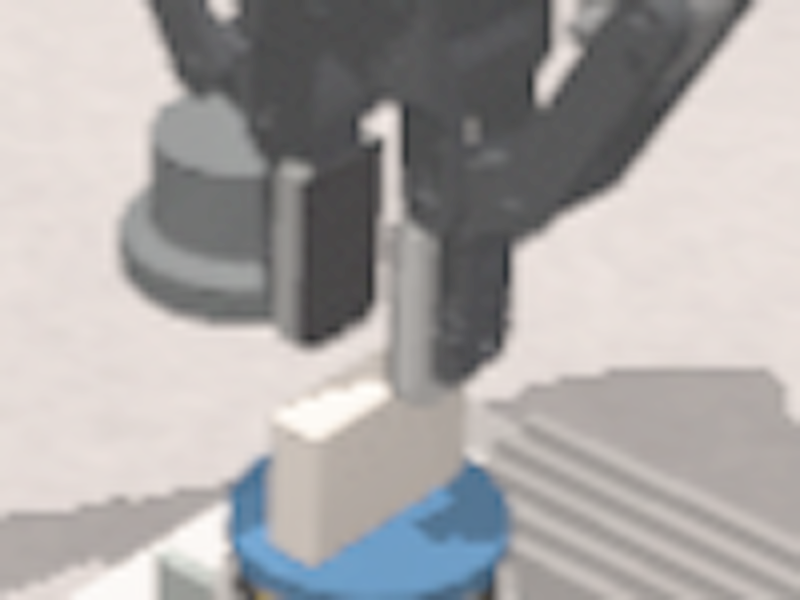

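View pics/s0g.png

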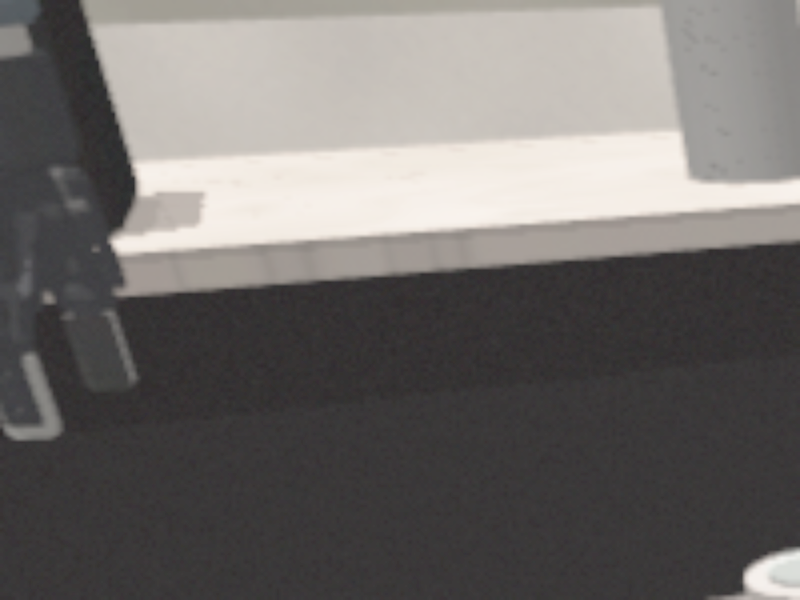

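Run:
```python
from h import *
p0=np.array([594.2,-29.7,0]);u=np.array([np.cos(-1.209),np.sin(-1.209),0]);v=np.array([-u[1],u[0],0])
f=lambda x,y:(300+(x+.5)/8-.5,205+(y+.5)/8-.5)
for nm,pt,off in(("L",(305,345),-10),("L",(375,300),-10),("Lout",(275,335),-20),("R in near",(393,390),10),("R in near",(400,400),10),("R out near",(435,400),20),("R out far",(505,350),20),("bar",(275,420),-6),("bar",(320,440),6),("bar",(388,380),-6)):
    o,d=ray("side",*f(*pt));s=((p0+off*u-o)@u)/(d@u);X=o+s*d;print(nm,"along bar",((X-p0)@v).round(1),"z",X[2].round(1))
```

```text
L along bar -8.5 z 128.6
L along bar 10.9 z 129.4
Lout along bar -5.4 z 124.9
R in near along bar -7.5 z 127.5
R in near along bar -5.4 z 124.4
R out near along bar -8.1 z 130.3
R out far along bar 11.4 z 131.6
bar along bar -20.9 z 120.2
bar along bar -22.4 z 122.3
bar along bar 10.7 z 113.7
```

Request:
move_arm --plan '[[0.3,[0.0,0.0,0.005],0.0],[0.3,[0.0,0.0,0.01],0.0],[0.3,[0.0,0.0,0.015],0.0],[0.3,[0.0,0.0,0.02],0.0],[0.3,[0.0,0.0,0.02],0.0],[0.3,[0.0,0.0,0.02],0.0]]'

```text
time: 3.98
eef_pos: [593.4, -29.6, 76.3]
eef_rot: [-0.0, 0.984, 0.18, -0.001]
ft_force: [-0.3, 0.4, -0.2]
opening: 25.7
```

Run:
```python
from h import *
st()
a=robot.read_camera("side")
im=cv2.resize(a[205:280,300:400],None,fx=8,fy=8,interpolation=cv2.INTER_CUBIC)
im=(255*(im/255.)**0.5).astype(np.uint8)
cv2.imwrite("pics/s4.png",im)
```

```text
t 3.98 pos [593.4 -29.6  76.3] yawy -1.209 tilt [-0.0014  0.0001] F [-0.29  0.44 -0.18] T [ 0.009 -0.021  0.041] open 25.7 q [-0.107  0.089  1.458 -0.     1.597  1.102]
```

View pics/s4.png

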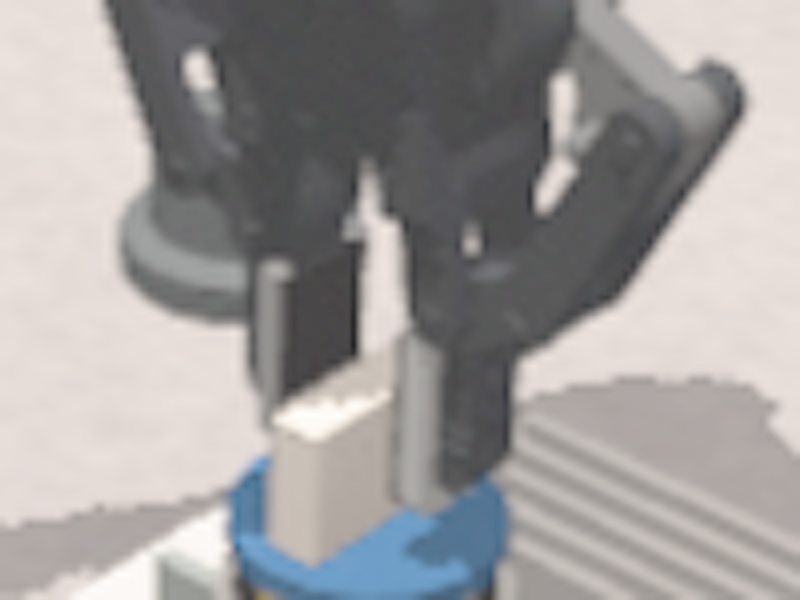

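Request:
move_arm --plan '[[0.3,[0.0,0.0,0.004],0.0],[0.25,[0.0,0.0,0.008],0.0],[0.22,[0.0,0.0,0.01],0.0],[0.2,[0.0,0.0,0.01],0.0],[0.19,[0.0,0.0,0.01],0.0],[0.19,[0.0,0.0,0.01],0.0],[0.19,[0.0,0.0,0.01],0.0]]'

```text
time: 4.62
eef_pos: [594.0, -29.7, 67.4]
eef_rot: [0.0, 0.984, 0.18, 0.0]
ft_force: [-0.1, -0.6, 0.1]
opening: 15.9
```

Run:
```python
from h import *
st()
a=robot.read_camera("side")
im=cv2.resize(a[205:280,300:400],None,fx=8,fy=8,interpolation=cv2.INTER_CUBIC)
im=(255*(im/255.)**0.5).astype(np.uint8)
cv2.imwrite("pics/s5.png",im)
st()
```

```text
t 4.62 pos [594.  -29.7  67.4] yawy -1.209 tilt [ 0.0004 -0.0001] F [-0.12 -0.59  0.13] T [-0.038  0.089  0.023] open 15.9 q [-0.107  0.092  1.47  -0.     1.579  1.102]
t 4.67 pos [594.  -29.7  67.5] yawy -1.209 tilt [ 0.0004 -0.    ] F [-0.38  0.06  1.37] T [-0.009  0.049  0.052] open 16.2 q [-0.107  0.092  1.47   0.     1.579  1.102]
```

View pics/s5.png

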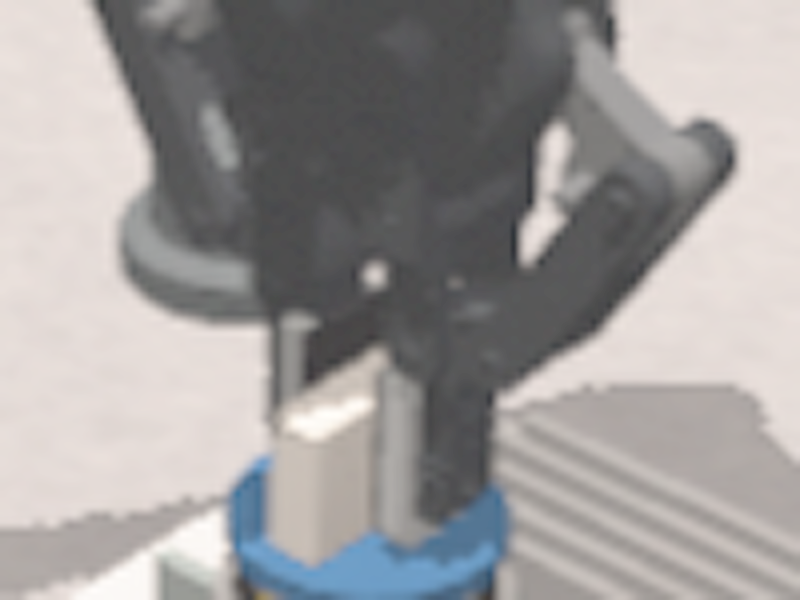

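Request:
move_arm --plan '[[0.17,[0.0,0.0,0.0],0.0],[0.17,[0.0,0.0,0.0],-0.02],[0.17,[0.0,0.0,0.0],-0.05],[0.17,[0.0,0.0,0.0],-0.08],[0.17,[0.0,0.0,0.0],-0.11],[0.17,[0.0,0.0,0.0],-0.14],[0.17,[0.0,0.0,0.0],-0.17],[0.17,[0.0,0.0,0.0],-0.2],[0.17,[0.0,0.0,0.0],-0.2]]'

```text
time: 5.42
eef_pos: [593.9, -29.4, 67.5]
eef_rot: [-0.0, 0.961, 0.278, 0.0]
ft_force: [-0.7, 1.2, 1.6]
opening: 14.5
```

```bash
cat > look.py <<'E'
from h import *
import sys
st()
a=robot.read_camera("side")
def blue(a):
    hsv=cv2.cvtColor(a,cv2.COLOR_BGR2HSV);m=((hsv[...,0]>95)&(hsv[...,0]<125)&(hsv[...,1]>130)).astype(np.uint8);m[:240]=0;m[300:]=0;m[:,:320]=0;m[:,380:]=0
    ys,xs=np.nonzero(m);
    return "blue rows",np.percentile(ys,[2,98]),"cols",np.percentile(xs,[1,99]),"area",len(ys)
print(blue(cv2.imread("pics/side0.png")),blue(a))
im=cv2.resize(a[205:305,300:400],None,fx=6,fy=6,interpolation=cv2.INTER_CUBIC)
cv2.imwrite(f"pics/{sys.argv[1]}.png",(255*(im/255.)**0.5).astype(np.uint8))
st()
E
python3 look.py s6
```

```text
t 5.42 pos [593.9 -29.4  67.5] yawy -1.007 tilt [0.0003 0.0004] F [-0.67  1.24  1.57] T [ 0.212  0.15  -0.035] open 14.5 q [-0.107  0.092  1.47   0.     1.58   0.9  ]
('blue rows', array([264., 281.]), 'cols', array([329., 362.]), 'area', 358) ('blue rows', array([264., 281.]), 'cols', array([329.  , 362.74]), 'area', 327)
t 5.47 pos [593.9 -29.4  67.5] yawy -1.009 tilt [0.0002 0.0003] F [-1.38  1.81  1.46] T [ 0.299  0.103 -0.026] open 14.2 q [-0.107  0.092  1.47   0.     1.579  0.902]
```

View pics/s6.png

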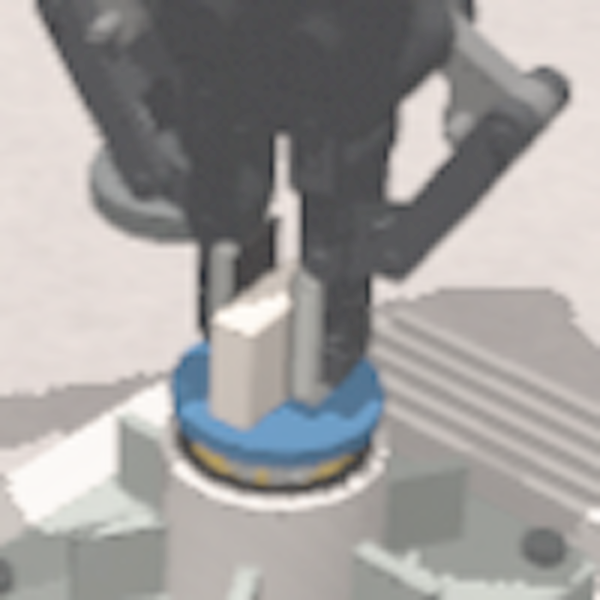

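Request:
move_arm --plan '[[0.17,[0.0,-0.0003,0.0],-0.03],[0.17,[0.0,-0.0006,0.0],-0.06],[0.17,[0.0,-0.0008,0.0],-0.09],[0.17,[0.0,-0.0008,0.0],-0.12],[0.17,[0.0,-0.0008,0.0],-0.15],[0.17,[0.0,-0.0008,0.0],-0.18],[0.17,[0.0,-0.0008,0.0],-0.2],[0.17,[0.0,-0.0008,0.0],-0.2]]'

```text
time: 6.13
eef_pos: [593.4, -28.8, 67.3]
eef_rot: [-0.0, 0.928, 0.372, 0.0]
ft_force: [-0.6, 0.4, 1.9]
opening: 14.6
```

```bash
python3 look.py s7
```

```text
t 6.13 pos [593.4 -28.8  67.3] yawy -0.809 tilt [0.0001 0.0002] F [-0.63  0.44  1.87] T [ 0.313  0.145 -0.013] open 14.6 q [-0.106  0.091  1.471  0.     1.579  0.703]
('blue rows', array([264., 281.]), 'cols', array([329., 362.]), 'area', 358) ('blue rows', array([265., 281.]), 'cols', array([329., 362.]), 'area', 327)
t 6.18 pos [593.4 -28.9  67.3] yawy -0.81 tilt [0.0001 0.0001] F [-0.64  1.77  2.74] T [ 0.307  0.145 -0.051] open 14.7 q [-0.106  0.091  1.471  0.     1.579  0.704]
```

View pics/s7.png

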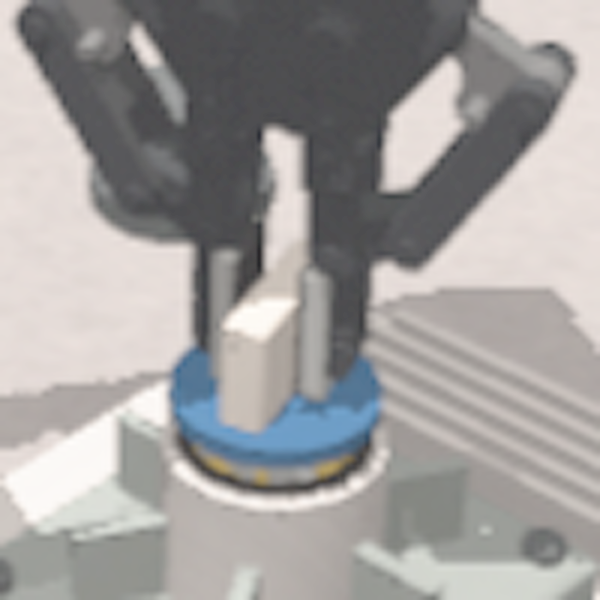

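Request:
move_arm --plan '[[0.17,[0.0,0.0,-0.001],0.0],[0.17,[0.0,0.0,-0.002],0.0],[0.17,[0.0,0.0,-0.002],-0.03],[0.17,[0.0,0.0,-0.002],-0.06],[0.17,[0.0,0.0,-0.002],-0.09],[0.17,[0.0,0.0,-0.002],-0.12],[0.17,[0.0,0.0,-0.002],-0.15],[0.17,[0.0,0.0,-0.002],-0.18],[0.17,[0.0,0.0,-0.002],-0.2],[0.17,[0.0,0.0,-0.002],-0.2]]'

```text
time: 7.02
eef_pos: [593.3, -29.1, 68.9]
eef_rot: [-0.0, 0.887, 0.463, -0.0]
ft_force: [0.4, 0.8, -1.3]
opening: 14.7
```

```bash
python3 look.py s8
```

```text
t 7.02 pos [593.3 -29.1  68.9] yawy -0.609 tilt [-0.0005 -0.0001] F [ 0.45  0.76 -1.29] T [ 0.128  0.103 -0.036] open 14.7 q [-0.106  0.09   1.469 -0.     1.583  0.503]
('blue rows', array([264., 281.]), 'cols', array([329., 362.]), 'area', 358) ('blue rows', array([265., 281.]), 'cols', array([329., 362.]), 'area', 345)
t 7.07 pos [593.3 -29.1  68.9] yawy -0.61 tilt [-0.0004 -0.0001] F [-1.11  0.03 -1.03] T [ 0.164  0.075 -0.007] open 14.6 q [-0.106  0.09   1.469 -0.     1.583  0.504]
```

View pics/s8.png

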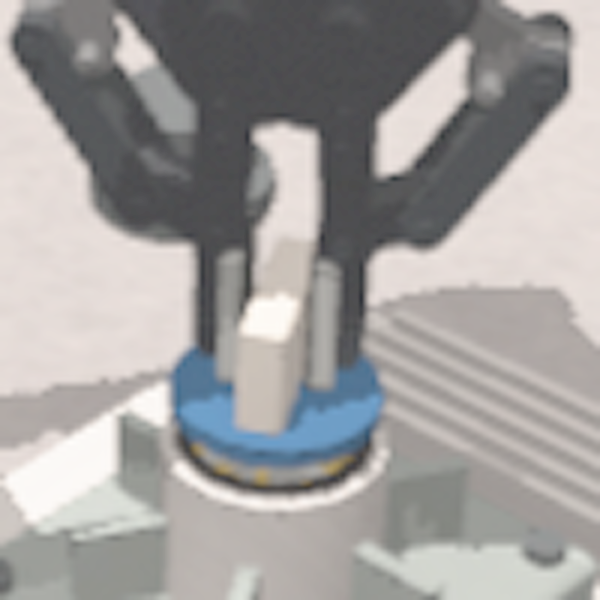

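Request:
move_arm --plan '[[0.175,[0.0,0.0,0.0],-0.03],[0.175,[0.0,0.0,0.0],-0.06],[0.175,[0.0,0.0,0.0],-0.09],[0.175,[0.0,0.0,0.0],-0.12],[0.175,[0.0,0.0,0.0],-0.15],[0.175,[0.0,0.0,0.0],-0.18],[0.175,[0.0,0.0,0.0],-0.2],[0.175,[0.0,0.0,0.0],-0.2]]'

```text
time: 7.73
eef_pos: [593.4, -29.0, 69.1]
eef_rot: [0.0, 0.836, 0.549, -0.0]
ft_force: [-0.7, 1.4, -1.5]
opening: 14.7
```

```bash
python3 look.py s9
```

```text
t 7.73 pos [593.4 -29.   69.1] yawy -0.409 tilt [-0.0001 -0.0001] F [-0.65  1.36 -1.46] T [ 0.161  0.065 -0.04 ] open 14.7 q [-0.106  0.09   1.469 -0.     1.583  0.303]
('blue rows', array([264., 281.]), 'cols', array([329., 362.]), 'area', 358) ('blue rows', array([265., 281.]), 'cols', array([329., 362.]), 'area', 352)
t 7.78 pos [593.3 -29.   69.1] yawy -0.41 tilt [-0.0002 -0.0001] F [-1.41  1.05 -1.45] T [0.114 0.069 0.003] open 14.9 q [-0.106  0.09   1.469 -0.     1.583  0.304]
```

View pics/s9.png

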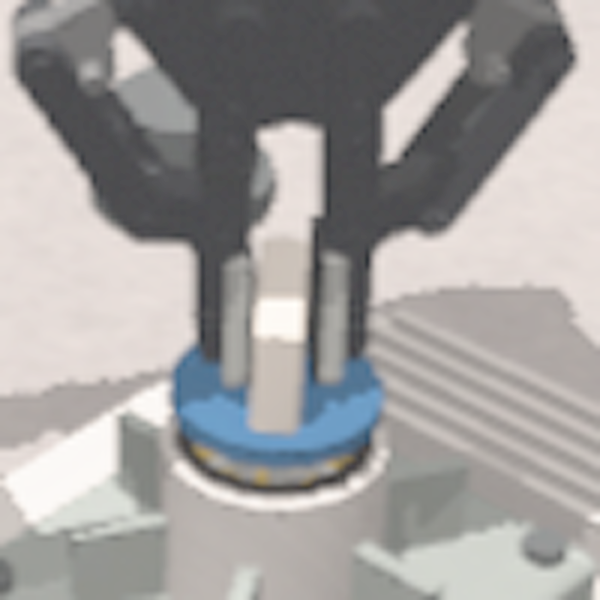

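Request:
move_arm --plan '[[0.175,[0.0,-0.0005,0.0005],0.0],[0.175,[0.0,-0.0005,0.001],-0.03],[0.175,[0.0,-0.0005,0.001],-0.06],[0.175,[0.0,-0.0005,0.001],-0.09],[0.175,[0.0,-0.0005,0.001],-0.12],[0.175,[0.0,-0.0005,0.001],-0.15],[0.175,[0.0,-0.0005,0.001],-0.18],[0.175,[0.0,-0.0005,0.001],-0.2],[0.175,[0.0,-0.0005,0.001],-0.2]]'

```text
time: 8.53
eef_pos: [593.1, -28.9, 68.6]
eef_rot: [0.0, 0.777, 0.63, 0.0]
ft_force: [-1.5, 0.2, 1.6]
opening: 15.1
```

```bash
python3 look.py s10
```

```text
t 8.53 pos [593.1 -28.9  68.6] yawy -0.209 tilt [ 0.0007 -0.0002] F [-1.52  0.25  1.61] T [ 0.079  0.142 -0.108] open 15.1 q [-0.106  0.089  1.471 -0.     1.581  0.103]
('blue rows', array([264., 281.]), 'cols', array([329., 362.]), 'area', 358) ('blue rows', array([265., 281.]), 'cols', array([329., 362.]), 'area', 340)
t 8.58 pos [593.1 -28.9  68.6] yawy -0.21 tilt [ 0.0007 -0.0003] F [-1.17  0.6   0.62] T [0.036 0.068 0.007] open 14.8 q [-0.106  0.089  1.471 -0.     1.581  0.104]
```

View pics/s10.png

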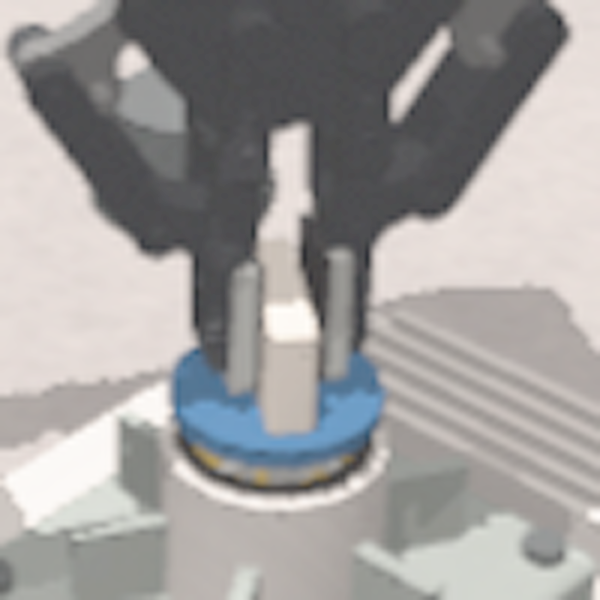

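Request:
move_arm --plan '[[0.175,[0.0,-0.0003,0.0],-0.03],[0.175,[0.0,-0.0003,0.0],-0.06],[0.175,[0.0,-0.0003,0.0],-0.09],[0.175,[0.0,-0.0003,0.0],-0.12],[0.175,[0.0,-0.0003,0.0],-0.15],[0.175,[0.0,-0.0003,0.0],-0.18],[0.175,[0.0,-0.0003,0.0],-0.2],[0.175,[0.0,-0.0003,0.0],-0.2]]'

```text
time: 9.25
eef_pos: [592.7, -28.7, 68.3]
eef_rot: [0.0, 0.71, 0.704, 0.0]
ft_force: [-0.8, -0.3, 1.8]
opening: 15.1
```

```bash
python3 look.py s11
```

```text
t 9.25 pos [592.7 -28.7  68.3] yawy -0.009 tilt [ 0.0002 -0.0001] F [-0.82 -0.25  1.85] T [ 0.06   0.14  -0.021] open 15.1 q [-0.106  0.088  1.472 -0.     1.581 -0.097]
('blue rows', array([264., 281.]), 'cols', array([329., 362.]), 'area', 358) ('blue rows', array([265., 281.]), 'cols', array([329., 362.]), 'area', 330)
t 9.3 pos [592.7 -28.8  68.3] yawy -0.01 tilt [ 0.0001 -0.0001] F [-1.23 -0.02  0.73] T [ 0.116  0.107 -0.042] open 15.2 q [-0.106  0.088  1.472 -0.     1.581 -0.096]
```

View pics/s11.png

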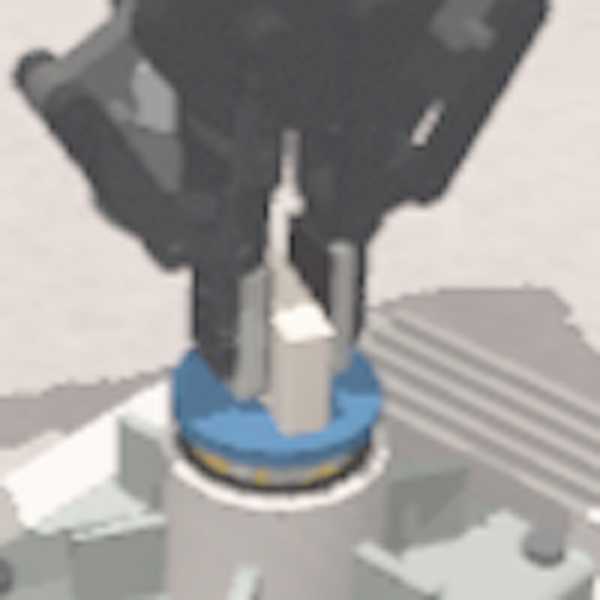

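Request:
move_arm --plan '[[0.175,[0.0,-0.0003,-0.0005],-0.03],[0.175,[0.0,-0.0003,-0.0005],-0.06],[0.175,[0.0,-0.0003,-0.0005],-0.09],[0.175,[0.0,-0.0003,-0.0005],-0.12],[0.175,[0.0,-0.0003,-0.0005],-0.15],[0.175,[0.0,-0.0003,-0.0005],-0.15],[0.175,[0.0,-0.0003,-0.0005],-0.15]]'

```text
time: 9.88
eef_pos: [592.4, -28.9, 68.5]
eef_rot: [0.0, 0.656, 0.755, -0.0]
ft_force: [0.8, -0.1, -0.7]
opening: 14.9
```

```bash
python3 look.py s12
```

```text
t 9.88 pos [592.4 -28.9  68.5] yawy 0.139 tilt [ 0.0001 -0.0002] F [ 0.82 -0.05 -0.74] T [ 0.011 -0.031  0.006] open 14.9 q [-0.106  0.088  1.473 -0.     1.581 -0.245]
('blue rows', array([264., 281.]), 'cols', array([329., 362.]), 'area', 358) ('blue rows', array([268.3, 286. ]), 'cols', array([329., 362.]), 'area', 366)
t 9.93 pos [592.4 -28.8  68.5] yawy 0.139 tilt [ 0.0001 -0.0002] F [ 1.26  0.28 -0.6 ] T [-0.048 -0.093 -0.055] open 15.1 q [-0.106  0.088  1.473 -0.     1.581 -0.245]
```

View pics/s12.png

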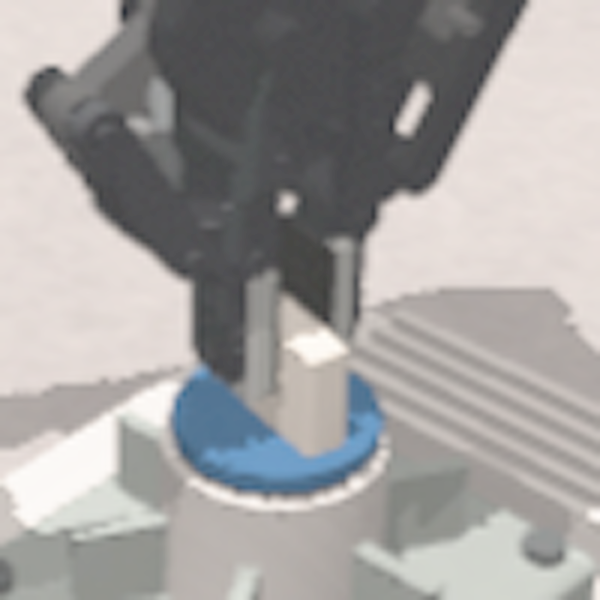

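Request:
move_arm --plan '[[0.175,[0.0,0.0003,0.002],0.0],[0.175,[0.0,0.0003,0.004],0.04],[0.175,[0.0,0.0003,0.006],0.08],[0.175,[0.0,0.0003,0.007],0.12],[0.175,[0.0,0.0003,0.007],0.16],[0.175,[0.0,0.0003,0.007],0.2],[0.175,[0.0,0.0003,0.007],0.24],[0.175,[0.0,0.0003,0.007],0.28],[0.175,[0.0,0.0003,0.007],0.32],[0.175,[0.0,0.0003,0.007],0.36],[0.175,[0.0,0.0003,0.007],0.4],[0.175,[0.0,0.0003,0.007],0.4]]'

```text
time: 10.93
eef_pos: [592.7, -28.6, 61.5]
eef_rot: [-0.0, 0.793, 0.609, 0.0]
ft_force: [0.4, 0.2, -1.2]
opening: 14.6
```

```bash
python3 look.py s13
```

```text
t 10.93 pos [592.7 -28.6  61.5] yawy -0.261 tilt [0.0001 0.0001] F [ 0.39  0.16 -1.19] T [ 0.047 -0.027  0.005] open 14.6 q [-0.106  0.092  1.481  0.     1.569  0.155]
('blue rows', array([264., 281.]), 'cols', array([329., 362.]), 'area', 358) ('blue rows', array([269., 286.]), 'cols', array([329., 362.]), 'area', 340)
t 10.98 pos [592.7 -28.6  61.5] yawy -0.259 tilt [-0.0001  0.0001] F [ 1.22 -0.01 -0.21] T [ 0.008 -0.11   0.002] open 14.7 q [-0.106  0.092  1.481  0.     1.569  0.153]
```

View pics/s13.png

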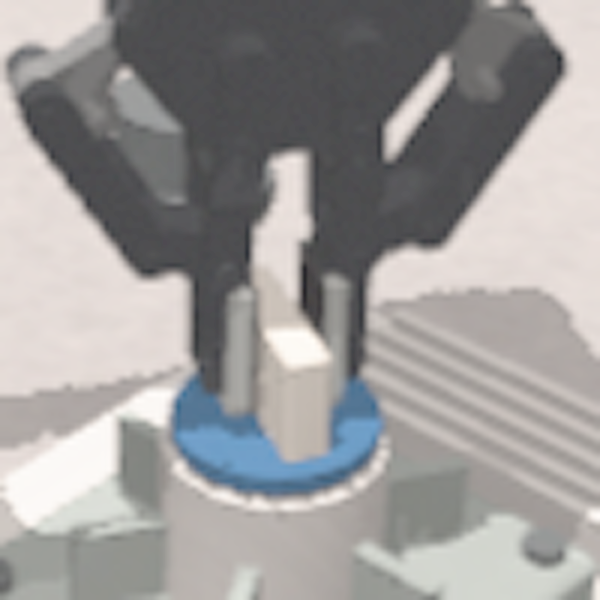

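Request:
move_arm --plan '[[0.175,[0.0,0.0,0.0],0.04],[0.175,[0.0,0.0,0.0],0.08],[0.175,[0.0,0.0,0.0],0.12],[0.175,[0.0,0.0,0.0],0.16],[0.175,[0.0,0.0,0.0],0.2],[0.175,[0.0,0.0,0.0],0.24],[0.175,[0.0,0.0,0.0],0.28],[0.175,[0.0,0.0,0.0],0.32],[0.175,[0.0,0.0,0.0],0.36],[0.175,[0.0,0.0,0.0],0.4],[0.175,[0.0,0.0,0.0],0.4]]'

```text
time: 11.9
eef_pos: [592.6, -28.8, 61.4]
eef_rot: [-0.0, 0.898, 0.44, -0.0]
ft_force: [-0.4, -0.9, 0.5]
opening: 15.1
```

```bash
python3 look.py s14
```

```text
t 11.9 pos [592.6 -28.8  61.4] yawy -0.66 tilt [-0.0003 -0.0001] F [-0.39 -0.95  0.49] T [-0.054 -0.041  0.003] open 15.1 q [-0.106  0.092  1.481 -0.     1.569  0.554]
('blue rows', array([264., 281.]), 'cols', array([329., 362.]), 'area', 358) ('blue rows', array([270., 286.]), 'cols', array([329., 362.]), 'area', 351)
t 11.95 pos [592.5 -28.8  61.5] yawy -0.658 tilt [-0.0004 -0.0001] F [-0.73  0.04  0.29] T [-0.015 -0.032  0.012] open 14.8 q [-0.106  0.092  1.481 -0.     1.569  0.552]
```

View pics/s14.png

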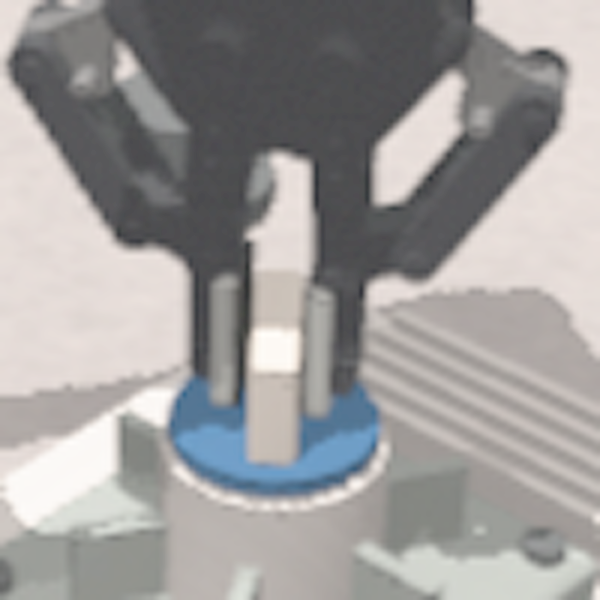

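Request:
move_arm --plan '[[0.175,[0.0,0.0,0.0],0.03],[0.175,[0.0,0.0,0.0],0.06],[0.175,[0.0,0.0,0.0],0.09],[0.175,[0.0,0.0,0.0],0.12],[0.175,[0.0,0.0,0.0],0.15],[0.175,[0.0,0.0,0.0],0.18],[0.175,[0.0,0.0,0.0],0.2]]'

```text
time: 12.53
eef_pos: [592.4, -28.6, 61.3]
eef_rot: [-0.0, 0.937, 0.349, -0.0]
ft_force: [-0.6, 0.5, -1.0]
opening: 14.8
```

```bash
python3 look.py s15
```

```text
t 12.53 pos [592.4 -28.6  61.3] yawy -0.859 tilt [-0.0007  0.0001] F [-0.62  0.5  -1.02] T [-0.02   0.004  0.009] open 14.8 q [-0.106  0.092  1.481  0.     1.569  0.753]
('blue rows', array([264., 281.]), 'cols', array([329., 362.]), 'area', 358) ('blue rows', array([269., 286.]), 'cols', array([329.  , 361.61]), 'area', 340)
t 12.58 pos [592.4 -28.6  61.4] yawy -0.86 tilt [-0.0006  0.0001] F [ 0.53 -0.24 -0.62] T [ 0.034 -0.015 -0.007] open 14.8 q [-0.106  0.092  1.481  0.     1.569  0.754]
```

Request:
move_arm --plan '[[0.175,[0.0,0.0,0.0],0.03],[0.175,[0.0,0.0,0.0],0.06],[0.175,[0.0,0.0,0.0],0.09],[0.175,[0.0,0.0,0.0],0.1]]'

```text
time: 12.92
eef_pos: [592.5, -28.6, 61.5]
eef_rot: [-0.0, 0.954, 0.301, -0.0]
ft_force: [0.4, -0.4, -2.0]
opening: 14.8
```

```bash
python3 look.py s16
```

```text
t 12.92 pos [592.5 -28.6  61.5] yawy -0.959 tilt [-0.0005  0.0001] F [ 0.39 -0.4  -2.02] T [ 0.057 -0.002 -0.042] open 14.8 q [-0.106  0.092  1.481  0.     1.569  0.853]
('blue rows', array([264., 281.]), 'cols', array([329., 362.]), 'area', 358) ('blue rows', array([270., 286.]), 'cols', array([329., 362.]), 'area', 336)
t 12.97 pos [592.5 -28.7  61.5] yawy -0.959 tilt [-0.0005  0.0001] F [ 0.4  -0.12 -1.53] T [0.097 0.032 0.007] open 15.4 q [-0.106  0.092  1.481  0.     1.569  0.853]
```

View pics/s16.png

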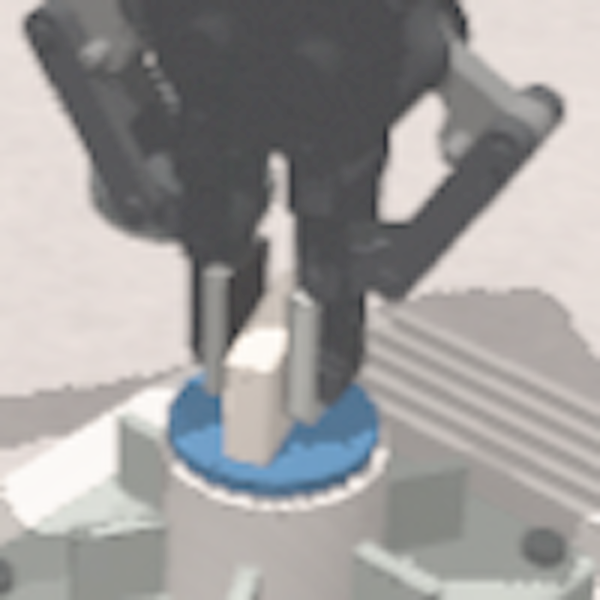

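Request:
move_arm --plan '[[0.175,[0.0,0.0,0.001],0.03],[0.175,[0.0,0.0,0.0015],0.06],[0.175,[0.0,0.0,0.0015],0.09],[0.175,[0.0,0.0,0.0015],0.1]]'

```text
time: 13.3
eef_pos: [592.9, -28.8, 60.8]
eef_rot: [0.0, 0.967, 0.253, 0.0]
ft_force: [-1.3, 0.1, 1.6]
opening: 14.9
```

```bash
python3 look.py s17
```

```text
t 13.3 pos [592.9 -28.8  60.8] yawy -1.059 tilt [ 0.0009 -0.0002] F [-1.35  0.12  1.62] T [-0.017  0.015  0.005] open 14.9 q [-0.106  0.092  1.482 -0.     1.567  0.953]
('blue rows', array([264., 281.]), 'cols', array([329., 362.]), 'area', 358) ('blue rows', array([270. , 286.4]), 'cols', array([329., 362.]), 'area', 331)
t 13.35 pos [592.9 -28.7  60.7] yawy -1.059 tilt [ 0.0008 -0.0002] F [-0.24 -1.45  1.92] T [0.012 0.139 0.012] open 15.0 q [-0.106  0.092  1.482 -0.     1.567  0.953]
```

Request:
move_arm --plan '[[0.175,[0.0,0.0,0.0],0.03],[0.175,[0.0,0.0,0.0],0.06],[0.175,[0.0,0.0,0.0],0.09],[0.175,[0.0,0.0,0.0],0.1]]'

```text
time: 13.68
eef_pos: [592.9, -28.7, 60.6]
eef_rot: [0.0, 0.979, 0.205, 0.0]
ft_force: [-0.1, 0.1, 0.9]
opening: 15.0
```

```bash
python3 look.py s18
```

```text
t 13.68 pos [592.9 -28.7  60.6] yawy -1.159 tilt [ 0.0007 -0.0001] F [-0.13  0.08  0.95] T [ 0.015 -0.037  0.053] open 15.0 q [-0.106  0.092  1.482  0.     1.567  1.053]
('blue rows', array([264., 281.]), 'cols', array([329., 362.]), 'area', 358) ('blue rows', array([270., 287.]), 'cols', array([329., 362.]), 'area', 329)
t 13.73 pos [592.9 -28.7  60.6] yawy -1.159 tilt [ 0.0007 -0.    ] F [ 0.58 -0.05  1.44] T [-0.013 -0.017  0.031] open 15.1 q [-0.106  0.092  1.482  0.     1.567  1.053]
```

Request:
move_arm --plan '[[0.175,[0.0,0.0,0.0],0.03],[0.175,[0.0,0.0,0.0],0.06],[0.175,[0.0,0.0,0.0],0.08],[0.175,[0.0,0.0,0.0],0.08]]'

```text
time: 14.07
eef_pos: [592.8, -28.7, 60.4]
eef_rot: [0.0, 0.986, 0.165, 0.0]
ft_force: [0.1, 0.3, 1.0]
opening: 14.7
```

```bash
python3 look.py s19
```

```text
t 14.07 pos [592.8 -28.7  60.4] yawy -1.239 tilt [ 0.0005 -0.    ] F [0.12 0.34 1.02] T [ 0.038 -0.015  0.006] open 14.7 q [-0.106  0.092  1.483  0.     1.567  1.133]
('blue rows', array([264., 281.]), 'cols', array([329., 362.]), 'area', 358) ('blue rows', array([270.4, 286.6]), 'cols', array([329., 362.]), 'area', 321)
t 14.12 pos [592.8 -28.7  60.4] yawy -1.238 tilt [ 0.0004 -0.    ] F [ 0.38 -0.05  1.85] T [ 0.017 -0.028  0.059] open 15.1 q [-0.106  0.092  1.483  0.     1.567  1.132]
```

View pics/s19.png

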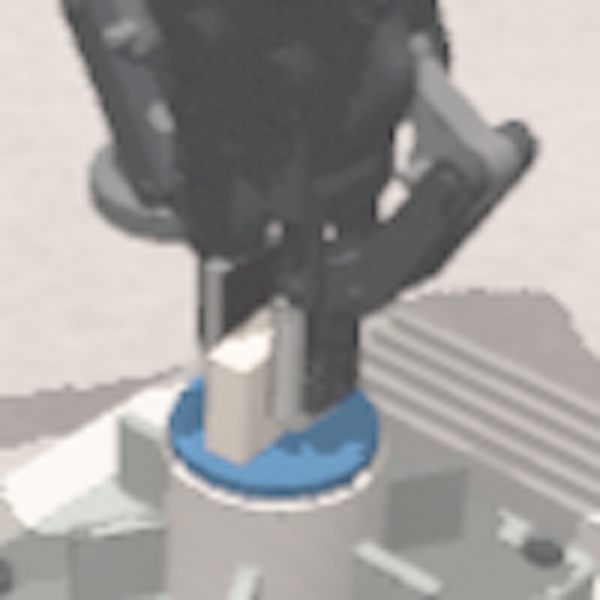

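Request:
move_arm --plan '[[0.175,[0.0,0.0,0.0],0.03],[0.175,[0.0,0.0,0.0],0.06],[0.175,[0.0,0.0,0.0],0.08],[0.175,[0.0,0.0,0.0],0.08]]'

```text
time: 14.45
eef_pos: [592.8, -28.7, 60.3]
eef_rot: [0.0, 0.992, 0.126, 0.0]
ft_force: [-0.4, 1.1, 1.7]
opening: 14.7
```

```bash
python3 look.py s20
```

```text
t 14.45 pos [592.8 -28.7  60.3] yawy -1.319 tilt [0.0003 0.    ] F [-0.41  1.06  1.67] T [-0.04   0.01   0.024] open 14.7 q [-0.106  0.092  1.483  0.     1.567  1.213]
('blue rows', array([264., 281.]), 'cols', array([329., 362.]), 'area', 358) ('blue rows', array([271. , 286.8]), 'cols', array([329., 362.]), 'area', 311)
t 14.5 pos [592.7 -28.7  60.3] yawy -1.318 tilt [0.0002 0.    ] F [-0.48  0.15  2.29] T [0.001 0.016 0.057] open 15.0 q [-0.106  0.092  1.483  0.     1.567  1.212]
```

Request:
move_arm --plan '[[0.175,[0.0,0.0,0.0],0.03],[0.175,[0.0,0.0,0.0],0.06],[0.175,[0.0,0.0,0.0],0.06]]'

```text
time: 14.75
eef_pos: [592.7, -28.7, 60.2]
eef_rot: [-0.0, 0.995, 0.096, 0.0]
ft_force: [-0.0, -0.2, 2.0]
opening: 15.0
```

```bash
python3 look.py s21
```

```text
t 14.75 pos [592.7 -28.7  60.2] yawy -1.379 tilt [0.0001 0.    ] F [-0.04 -0.25  2.04] T [-0.005 -0.007  0.07 ] open 15.0 q [-0.106  0.092  1.483  0.     1.567  1.273]
('blue rows', array([264., 281.]), 'cols', array([329., 362.]), 'area', 358) ('blue rows', array([271., 287.]), 'cols', array([329., 362.]), 'area', 318)
t 14.8 pos [592.7 -28.7  60.3] yawy -1.378 tilt [0.0002 0.    ] F [-0.54 -0.84  1.02] T [ 0.036 -0.005  0.045] open 15.0 q [-0.106  0.092  1.483  0.     1.567  1.272]
```

Request:
move_arm --plan '[[0.175,[0.0,0.0,0.0],0.03],[0.175,[0.0,0.0,0.0],0.06],[0.175,[0.0,0.0,0.0],0.06]]'

```text
time: 15.05
eef_pos: [592.7, -28.7, 60.3]
eef_rot: [0.0, 0.998, 0.066, 0.0]
ft_force: [-0.4, 0.0, 1.7]
opening: 14.9
```

```bash
python3 look.py s22
```

```text
t 15.05 pos [592.7 -28.7  60.3] yawy -1.439 tilt [ 0.0001 -0.    ] F [-0.45  0.01  1.66] T [0.015 0.005 0.005] open 14.9 q [-0.106  0.092  1.483  0.     1.567  1.333]
('blue rows', array([264., 281.]), 'cols', array([329., 362.]), 'area', 358) ('blue rows', array([271., 287.]), 'cols', array([329.  , 361.89]), 'area', 312)
t 15.1 pos [592.7 -28.7  60.2] yawy -1.437 tilt [0.0001 0.    ] F [-0.41 -0.25  1.87] T [ 0.049 -0.004 -0.051] open 14.8 q [-0.106  0.092  1.483  0.     1.567  1.332]
```

Request:
move_arm --plan '[[0.175,[0.0,0.0,0.0],0.03],[0.175,[0.0,0.0,0.0],0.06],[0.175,[0.0,0.0,0.0],0.06]]'

```text
time: 15.35
eef_pos: [592.7, -28.7, 60.2]
eef_rot: [-0.0, 0.999, 0.036, 0.0]
ft_force: [0.5, -0.9, 1.2]
opening: 15.0
```

```bash
python3 look.py s23
```

```text
t 15.35 pos [592.7 -28.7  60.2] yawy -1.498 tilt [0. 0.] F [ 0.48 -0.88  1.2 ] T [ 0.013 -0.015  0.064] open 15.0 q [-0.106  0.092  1.483  0.     1.567  1.393]
('blue rows', array([264., 281.]), 'cols', array([329., 362.]), 'area', 358) ('blue rows', array([271.26, 287.  ]), 'cols', array([329.  , 361.87]), 'area', 314)
t 15.4 pos [592.7 -28.7  60.2] yawy -1.497 tilt [ 0.0001 -0.    ] F [-0.08  0.85  2.12] T [-0.043  0.044  0.015] open 15.0 q [-0.106  0.092  1.483 -0.     1.567  1.391]
```

View pics/s23.png

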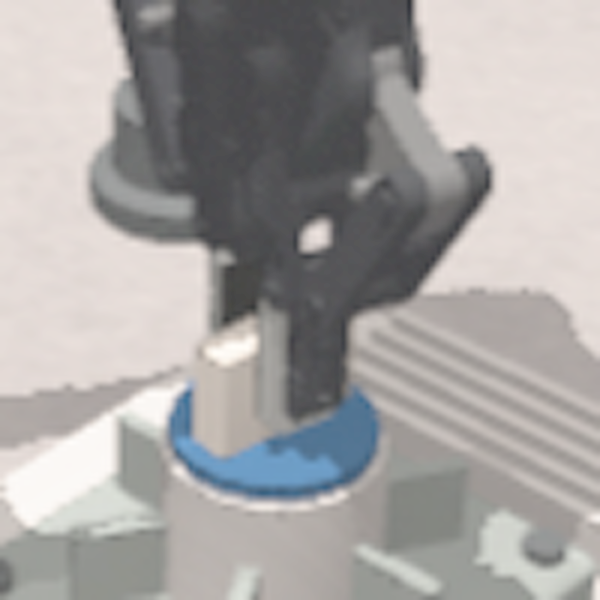

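Request:
move_arm --plan '[[0.175,[0.0,0.0,0.0],0.03],[0.175,[0.0,0.0,0.0],0.05],[0.175,[0.0,0.0,0.0],0.05]]'

```text
time: 15.65
eef_pos: [592.7, -28.7, 60.2]
eef_rot: [0.0, 1.0, 0.011, 0.0]
ft_force: [0.3, -0.1, 1.2]
opening: 14.7
```

```bash
python3 look.py s24
```

```text
t 15.65 pos [592.7 -28.7  60.2] yawy -1.549 tilt [ 0.0001 -0.    ] F [ 0.3  -0.06  1.16] T [0.038 0.022 0.068] open 14.7 q [-0.106  0.092  1.483 -0.     1.567  1.443]
('blue rows', array([264., 281.]), 'cols', array([329., 362.]), 'area', 358) ('blue rows', array([272., 287.]), 'cols', array([329.  , 361.89]), 'area', 312)
t 15.7 pos [592.7 -28.7  60.2] yawy -1.548 tilt [0.0001 0.    ] F [ 0.26 -0.24  2.61] T [-0.007  0.001  0.038] open 14.9 q [-0.106  0.092  1.483  0.     1.567  1.442]
```

Request:
move_arm --plan '[[0.175,[0.0,0.0,0.0],0.03],[0.175,[0.0,0.0,0.0],0.05],[0.175,[0.0,0.0,0.0],0.05]]'

```text
time: 15.95
eef_pos: [592.7, -28.6, 60.2]
eef_rot: [-0.0, 1.0, -0.014, 0.0]
ft_force: [-0.6, -0.1, 1.8]
opening: 15.0
```

```bash
python3 look.py s25
```

```text
t 15.95 pos [592.7 -28.6  60.2] yawy -1.599 tilt [0.0001 0.    ] F [-0.57 -0.14  1.83] T [ 0.05  -0.01   0.092] open 15.0 q [-0.106  0.092  1.483  0.     1.567  1.493]
('blue rows', array([264., 281.]), 'cols', array([329., 362.]), 'area', 358) ('blue rows', array([273., 287.]), 'cols', array([329., 362.]), 'area', 307)
t 16.0 pos [592.7 -28.6  60.2] yawy -1.598 tilt [0.0001 0.0001] F [-0.09  0.42  1.73] T [0.025 0.006 0.005] open 14.8 q [-0.106  0.092  1.483  0.     1.567  1.492]
```

Request:
move_arm --plan '[[0.175,[0.0,0.0,0.0],0.03],[0.175,[0.0,0.0,0.0],0.05],[0.175,[0.0,0.0,0.0],0.05]]'

```text
time: 16.25
eef_pos: [592.8, -28.4, 60.3]
eef_rot: [-0.0, 0.999, -0.039, 0.0]
ft_force: [0.0, 1.3, 2.1]
opening: 15.1
```

```bash
python3 look.py s26
```

```text
t 16.25 pos [592.8 -28.4  60.3] yawy -1.649 tilt [0.0004 0.0004] F [0.   1.33 2.12] T [ 0.229 -0.087  0.122] open 15.1 q [-0.105  0.092  1.483  0.     1.566  1.543]
('blue rows', array([264., 281.]), 'cols', array([329., 362.]), 'area', 358) ('blue rows', array([273.  , 286.84]), 'cols', array([329., 362.]), 'area', 309)
t 16.3 pos [592.8 -28.4  60.3] yawy -1.648 tilt [0.0003 0.0004] F [0.88 1.94 2.19] T [ 0.256 -0.059  0.089] open 15.2 q [-0.105  0.092  1.483  0.     1.566  1.542]
```

View pics/s26.png

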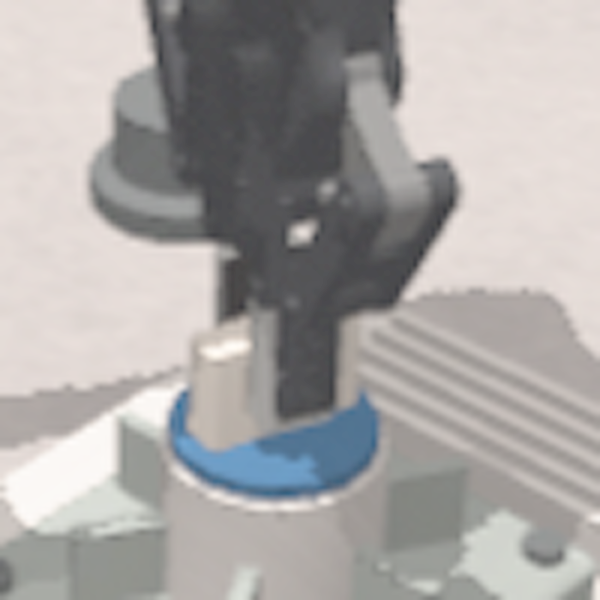

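Run:
```python
import cv2,numpy as np
a=[cv2.imread(f"pics/s{i}.png")[280:520,150:400] for i in (23,24,25,26)]
cv2.imwrite("pics/cmp.png",cv2.resize(np.vstack([np.hstack(a[:2]),np.hstack(a[2:])]),None,fx=1.2,fy=1.2))
```

```text
(no output)
```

View pics/cmp.png

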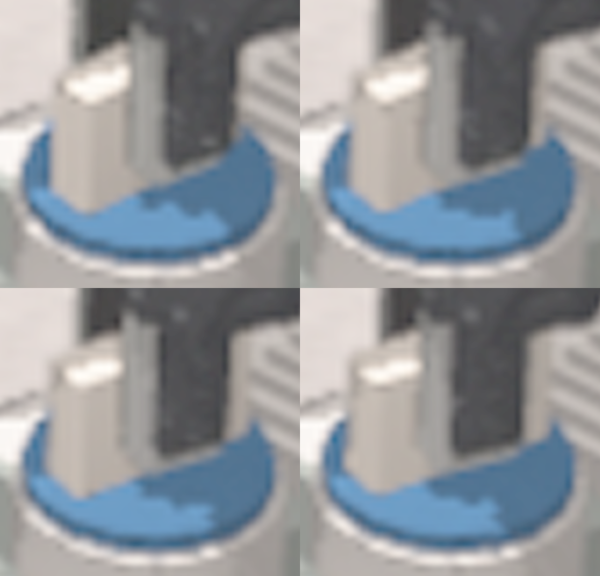

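Request:
move_arm --plan '[[0.175,[0.0,-0.0003,0.0],0.0],[0.175,[0.0,-0.0004,0.0],0.0],[0.175,[0.0,-0.0004,0.0],0.0]]'

```text
time: 16.55
eef_pos: [592.8, -28.4, 60.2]
eef_rot: [0.0, 0.999, -0.039, 0.0]
ft_force: [0.7, 1.1, 2.8]
opening: 15.6
```

```bash
python3 look.py s27
```

```text
t 16.55 pos [592.8 -28.4  60.2] yawy -1.649 tilt [ 0.0002 -0.0003] F [0.71 1.06 2.78] T [ 0.013 -0.093  0.16 ] open 15.6 q [-0.105  0.092  1.483 -0.     1.566  1.544]
('blue rows', array([264., 281.]), 'cols', array([329., 362.]), 'area', 358) ('blue rows', array([273., 286.]), 'cols', array([329., 362.]), 'area', 306)
t 16.6 pos [592.8 -28.4  60.2] yawy -1.649 tilt [ 0.0002 -0.0002] F [1.26 0.43 2.23] T [-0.043 -0.209  0.148] open 15.1 q [-0.105  0.092  1.483 -0.     1.566  1.544]
```

Request:
move_arm --plan '[[0.175,[0.0,0.0,0.0],0.02],[0.175,[0.0,0.0,0.0],0.04],[0.175,[0.0,0.0,0.0],0.04]]'

```text
time: 16.85
eef_pos: [592.9, -28.2, 60.3]
eef_rot: [-0.0, 0.998, -0.06, 0.0]
ft_force: [1.3, -0.0, 2.7]
opening: 14.8
```

```bash
python3 look.py s28
```

```text
t 16.85 pos [592.9 -28.2  60.3] yawy -1.69 tilt [0.0005 0.    ] F [ 1.26 -0.05  2.67] T [ 0.071 -0.262  0.254] open 14.8 q [-0.105  0.092  1.483  0.     1.566  1.585]
('blue rows', array([264., 281.]), 'cols', array([329., 362.]), 'area', 358) ('blue rows', array([273., 286.]), 'cols', array([329., 362.]), 'area', 308)
t 16.9 pos [592.9 -28.2  60.3] yawy -1.689 tilt [ 0.0005 -0.    ] F [ 1.22 -0.36  3.29] T [ 0.098 -0.305  0.25 ] open 15.1 q [-0.105  0.092  1.483  0.     1.566  1.584]
```

Request:
move_arm --plan '[[0.175,[0.0,0.0,0.0],-0.05],[0.175,[0.0,0.0,0.0],-0.09],[0.175,[0.0,0.0,0.0],-0.09]]'

```text
time: 17.15
eef_pos: [592.0, -28.4, 59.4]
eef_rot: [0.0, 1.0, -0.014, -0.001]
ft_force: [0.1, 0.1, -0.3]
opening: 15.0
```

```bash
python3 look.py s29
```

```text
t 17.15 pos [592.  -28.4  59.4] yawy -1.598 tilt [-0.0019 -0.0001] F [ 0.11  0.05 -0.3 ] T [-0.019  0.02  -0.023] open 15.0 q [-0.105  0.093  1.484 -0.     1.567  1.493]
('blue rows', array([264., 281.]), 'cols', array([329., 362.]), 'area', 358) ('blue rows', array([272.98, 286.02]), 'cols', array([329., 362.]), 'area', 300)
t 17.2 pos [592.  -28.4  59.4] yawy -1.6 tilt [-0.0018 -0.    ] F [0.06 0.38 0.27] T [ 0.039  0.025 -0.044] open 14.8 q [-0.105  0.093  1.484 -0.     1.567  1.495]
```

View pics/s29.png

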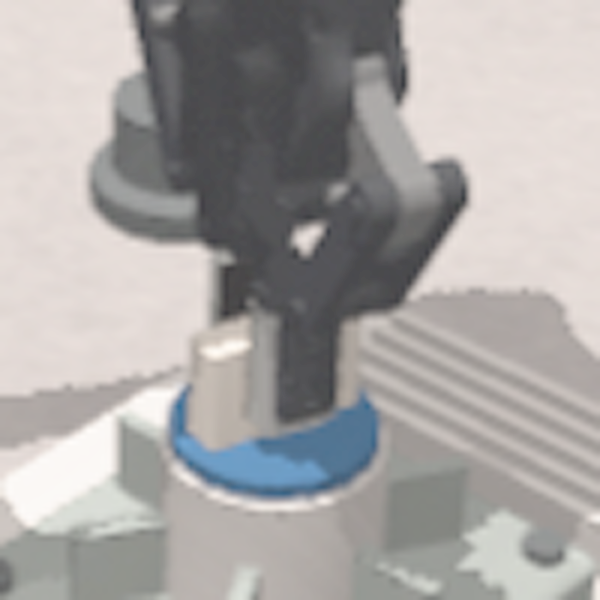

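Request:
move_arm --plan '[[0.3,[0.0,0.0,0.0],0.0],[0.3,[0.0,0.0,0.0],0.0],[0.3,[0.0,0.0,-0.01],0.0],[0.3,[0.0,0.0,-0.03],0.0],[0.3,[0.0,0.0,-0.06],0.0],[0.3,[0.0,0.0,-0.08],0.0],[0.3,[0.0,0.0,-0.08],0.0]]'

```text
time: 17.78
eef_pos: [595.0, -28.5, 147.4]
eef_rot: [0.0, 1.0, -0.014, 0.005]
ft_force: [1.1, -0.8, 2.1]
opening: 25.4
```

```bash
python3 look.py s30
python3 - <<'E'
import cv2
from h import *
a=robot.read_camera("side");b=robot.read_camera("top")
cv2.imwrite("pics/side30.png",a);cv2.imwrite("pics/top30.png",b)
E
```

```text
t 17.78 pos [595.  -28.5 147.4] yawy -1.599 tilt [ 0.0097 -0.0011] F [ 1.09 -0.8   2.05] T [ 0.002  0.016 -0.065] open 25.4 q [-0.105  0.066  1.356 -0.     1.71   1.494]
('blue rows', array([264., 281.]), 'cols', array([329., 362.]), 'area', 358) ('blue rows', array([273., 286.]), 'cols', array([329., 362.]), 'area', 317)
t 17.83 pos [594.3 -28.5 144.7] yawy -1.599 tilt [ 0.0068 -0.0007] F [-0.29  0.07 -0.05] T [ 0.009 -0.042 -0.031] open 25.6 q [-0.105  0.067  1.359 -0.     1.708  1.494]
```

View pics/s30.png

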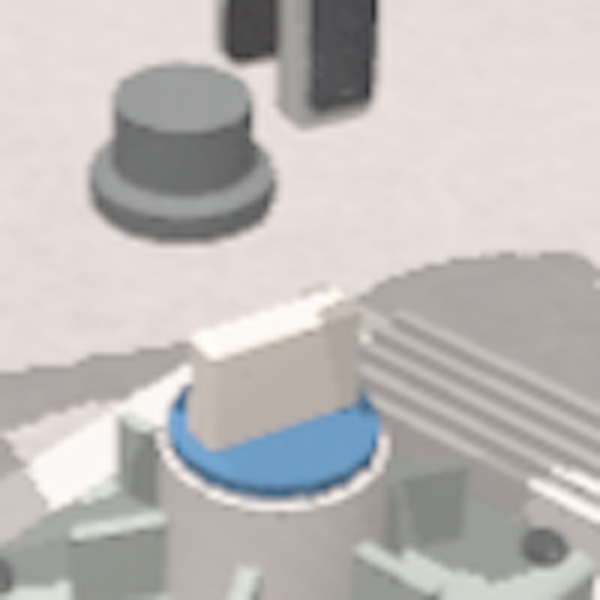

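Run:
```python
import cv2,numpy as np
fs=[10,12,14,19,30]
ims=[cv2.imread(f"pics/s{i}.png")[360:540,150:400] for i in fs]
cv2.imwrite("pics/cmp2.png",np.vstack([np.hstack(ims[:3]),np.hstack([*ims[3:],ims[0]])]))
for i in fs:
    im=cv2.imread(f"pics/s{i}.png").astype(int)
    for x in (230,275,320):
        col=im[:,x-2:x+3].mean(1); b=col[:,0]-col[:,2]  # blueness
        ys=np.where(b[400:520]>40)[0]+400
        # subpixel crossing at 40 bottom
        y=ys[-1]; sub=y+(b[y]-40)/(b[y]-b[y+1]); print(i,x,round(sub,1),end="; ")
        ir=np.argmax(col[y:y+25,1])+y;print("rim bright",ir,end=" | ")
    for x in(185,365):
        pass
    print()
```

```text
10 230 456.3; rim bright 467 | 10 275 464.4; rim bright 475 | 10 320 459.1; rim bright 469 | 
12 230 483.8; rim bright 498 | 12 275 490.3; rim bright 505 | 12 320 485.0; rim bright 500 | 
14 230 486.8; rim bright 500 | 14 275 492.9; rim bright 506 | 14 320 486.9; rim bright 500 | 
19 230 489.5; rim bright 500 | 19 275 496.3; rim bright 507 | 19 320 490.2; rim bright 501 | 
30 230 489.4; rim bright 500 | 30 275 496.4; rim bright 507 | 30 320 489.3; rim bright 501 |
```

View pics/cmp2.png

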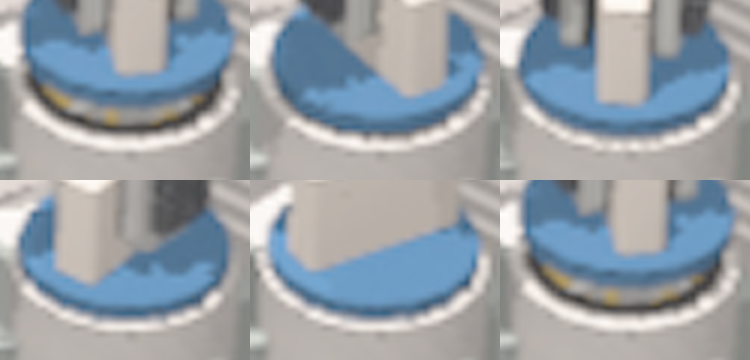

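Request:
move_arm --plan '[[0.3,[-0.05,-0.28,-0.03],0.0],[0.3,[-0.05,-0.28,-0.03],0.0],[0.3,[-0.05,-0.28,-0.03],0.0],[0.3,[-0.05,-0.28,-0.03],0.0],[0.3,[-0.05,-0.28,-0.03],0.0],[0.3,[-0.05,-0.28,-0.03],0.0],[0.3,[-0.05,-0.28,-0.03],0.0],[0.3,[-0.05,-0.28,-0.03],0.0],[0.3,[-0.05,-0.28,-0.03],0.0],[0.3,[-0.05,-0.28,-0.03],0.0]]'

```text
time: 18.77
eef_pos: [550.1, 252.5, 168.7]
eef_rot: [0.001, 1.0, -0.014, -0.001]
ft_force: [0.0, -0.4, -1.2]
opening: 26.2
```

Run:
```python
from h import *
st()
a=robot.read_camera("side");b=robot.read_camera("top")
cv2.imwrite("pics/side31.png",a);cv2.imwrite("pics/top31.png",b)
A=cv2.resize(a[235:310,296:396],None,fx=8,fy=8,interpolation=cv2.INTER_CUBIC)
B=cv2.resize(b[200:275,316:416],None,fx=8,fy=8,interpolation=cv2.INTER_CUBIC)
cv2.imwrite("pics/A31.png",A);cv2.imwrite("pics/B31.png",B)
A0=cv2.imread("pics/side0.png")[235:310,296:396];cv2.imwrite("pics/A0.png",cv2.resize(A0,None,fx=8,fy=8,interpolation=cv2.INTER_CUBIC))
```

```text
t 18.77 pos [550.1 252.5 168.7] yawy -1.599 tilt [-0.0022 -0.0016] F [ 0.01 -0.39 -1.18] T [-0.006 -0.027  0.024] open 26.2 q [ 3.740e-01  1.040e-01  1.278e+00 -1.000e-03  1.762e+00  1.973e+00]
```

View pics/A31.png

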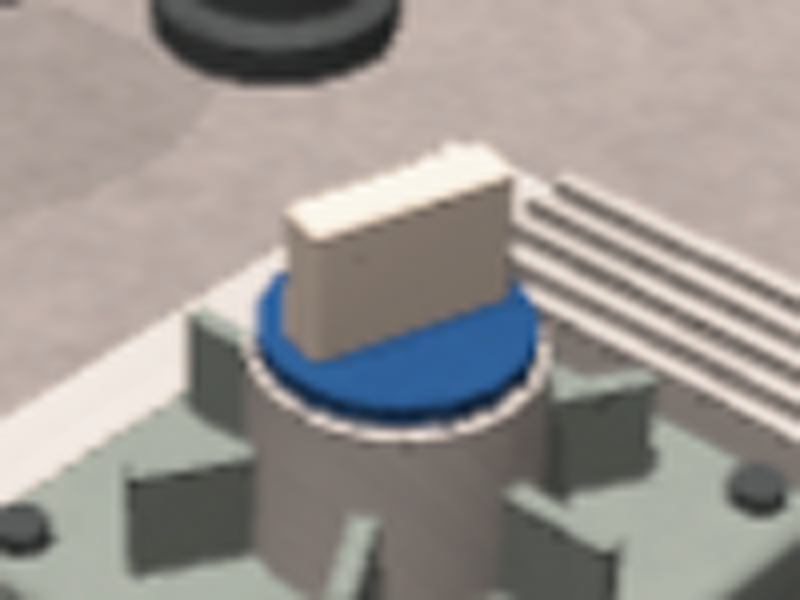

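View pics/B31.png

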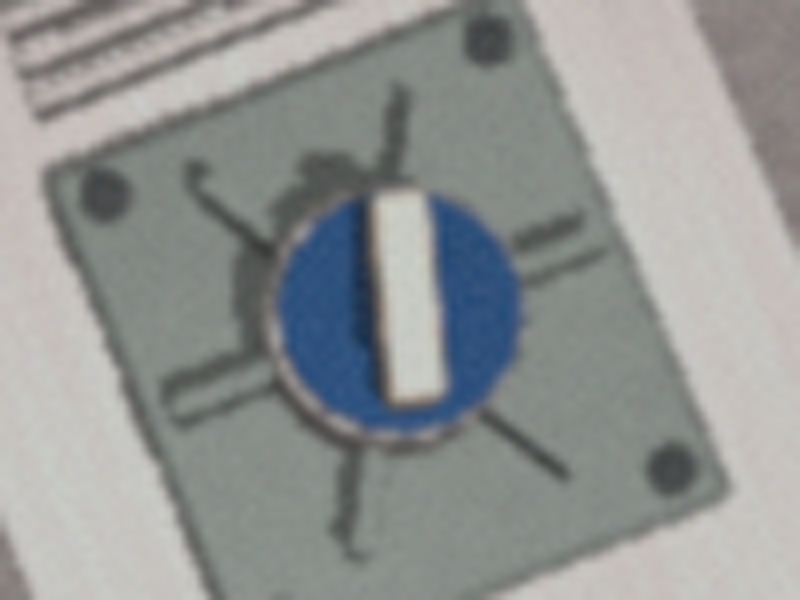

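View pics/A0.png

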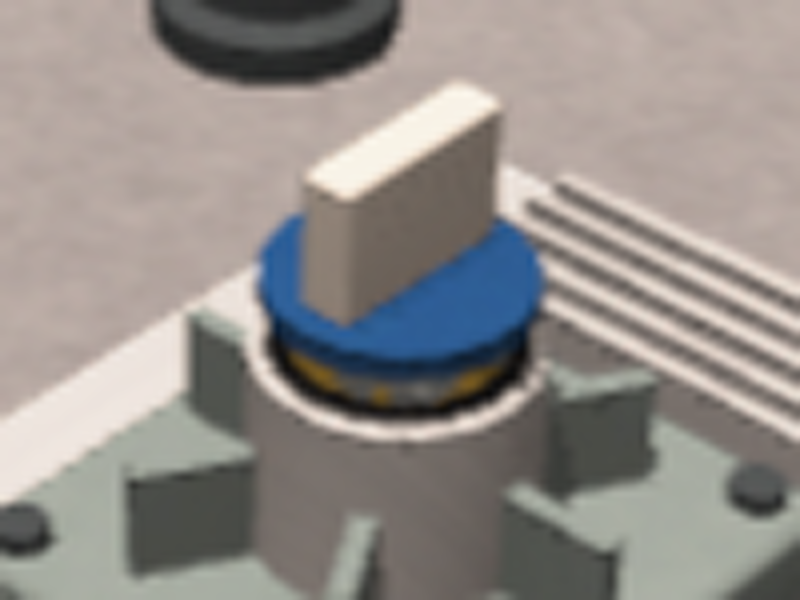

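Run:
```python
from h import *
f=lambda x,y,ox,oy:((x+.5)/8-.5+ox,(y+.5)/8-.5+oy)
t=cv2.imread("pics/top31.png");hsv=cv2.cvtColor(t,cv2.COLOR_BGR2HSV)
def bar(im):
    hsv=cv2.cvtColor(im,cv2.COLOR_BGR2HSV);m=np.zeros(hsv.shape[:2],np.uint8);m[222:260,350:383]=((hsv[...,1]<60)&(hsv[...,2]>135))[222:260,350:383]
    k,l,s,c=cv2.connectedComponentsWithStats(m);i=1+np.argmax(s[1:,4]);cs,_=cv2.findContours((l==i).astype(np.uint8),0,1);return s[i],c[i],cv2.minAreaRect(cs[0])
for n,u in(("top0",(402.75,141.75)),("top31",(399.25,194.5))):
    s,c,r=bar(cv2.imread(f"pics/{n}.png"));X=tri(f(*u,296,235),c);print(n,s,c,r,X.round(1))
    bx=cv2.boxPoints(r);W=np.array([onz("top",*p,X[2]) for p in bx]);d=W[1]-W[0];e=W[2]-W[1];d=d if np.linalg.norm(d)>np.linalg.norm(e) else e;print("yaw",np.arctan2(d[1],d[0])%np.pi)
    print(tri(f(*u,296,235),f(410,296,316,200)) if n=="top31" else "")
# top-face tilt: side corners onto plane
for p in[(287,213),(322,240),(513,180),(475,145)]:print(onz("side",*f(*p,296,235),111).round(1))
for p in[(372,192),(430,190),(447,398),(390,405)]:print(onz("top",*f(*p,316,200),111).round(1))
```

```text
top0 [360 223  15  26 174] [366.88505747 235.42528736] ((366.8017272949219, 235.37071228027344), (25.736064910888672, 6.696629047393799), 66.80140686035156) [593.3 -28.9 120.9]
yaw 0.3651368527160259

top31 [363 222  20  28 236] [369.16101695 233.52542373] ((372.5, 235.5), (27.0, 19.0), 90.0) [594.6 -32.2 111.5]
yaw 3.102829123194026
[592.6802322  -29.48728064 109.86236747]
[570.8 -27.3 111. ]
[572.6 -37.6 111. ]
[613.  -35.9 111. ]
[612.5 -22.8 111. ]
[614.7 -22.2 111. ]
[614.7 -34.3 111. ]
[570.8 -36.3 111. ]
[569.7 -24.4 111. ]
```

```bash
python3 -c "
from station import robot
print(robot.hand_in())"
```

```text
the job is handed in; nothing more can be done
None
```

I backed the plug off counter-clockwise until it dropped into the thread start. I then ran it in clockwise with loose fingers until it came up firm, backed off, let go, moved the arm clear and handed in at about 19 s.

**What the checks showed**
- **Drop:** the side view showed the flange fall about 5 px, which matches the 8.4 mm given. Finger rotation at that point was 1.2 to 1.35 rad.
- **Firm stop:** the moment about the port axis stayed at 0.09 N m or less until the last 0.1 rad, then rose sharply to about 0.25 N m over roughly 0.04 rad of turning, while the bar barely moved. I backed off at once. That peak is right at the 0.25 N m limit, so my last step was slightly too large.
- **Seating height:** triangulating hand-picked bar corners in both views put the bar top at 120.9 mm before and 109.9 mm after. The 11.0 mm fall matches fully home, to within about 0.7 mm. The flange looks square on the rim, with no gap showing.
- **Bystanders:** I never went near the screwdriver, tray, mount or brown look-alikes. I did not measure their positions again afterwards.

**Checks that failed or disagreed**
- **Finger tips:** the images showed them about 30 mm above the reported TCP height, so I set the grasp height from the images.
- **Height repeat:** the same check with an automatic colour mask gave 111.5 mm, because the mask picked up the rim as well. I discarded that value.
- **Flange edge:** it showed almost no further movement over the last 0.45 rad, so on its own it could not confirm the final seating.

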